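Weigh out nuts as ballast against a sample bottle

TASK

Make up the centrifuge ballast for the squat sample bottle: stand the bottle upright on the flat pan of the balance, then take the grey bin of steel nuts and tip it over the deep dish just until the nuts begin to slide, and let a few go until the balance comes level, the pointer inside the grey band of its scale. Then put the bin back, standing upright on its mat; every nut must end up either in the dish or in the bin. Do not tip the bottle over, and leave the other bottle and the pipe clamp where they are.

Things in the scene. Friction and masses are not known exactly. Their poses are not given: they have to be found in the camera images.
- sample_center (a point): The sample bottle: squat white wide-mouth plastic bottle, body 48 mm across (straight wall 0 to 58 mm up), broad ribbed cap 42 mm across, 88 mm tall, blank paper label; 0.10 to 0.17 kg, different every time. Loose, upright on the table. The point is on its axis, 44 mm above its underside; z up its axis. The other loose bottle is taller and slimmer; the two may have changed places.
- pan_top (a point): The balance's flat round pan, a steel plate 112 mm across. The point is the centre of its top face, 101 mm above the table when level; the pan stays horizontal as it rises and sinks (up to 16 mm either way). The frame turns with the balance: y points from the dish to this pan, x is square to the beam.
- dish_floor (a point): The balance's deep round steel dish, 128 mm across the rim, flared. The point is the centre of its inner floor, 101 mm above the table when level; the rim is 31 mm above it. Stays horizontal, rises and sinks up to 16 mm. 210 mm from the flat pan; midway between them stands the pointer scale, 180 mm above the table, 76 mm wide along the beam. Same axes as the pan.
- beam (a joint): Tilt of the balance's beam, rad: 0 level, positive dish down, negative flat pan down; stops at -0.15 and 0.15. Level when both pans are empty. Between the stops it is proportional to the difference in load: one nut is about 0.056 rad. Settles in half a second. The black pointer stands inside the grey band in the middle of the white scale while the tilt is within 0.045 rad.
- bin_grip (a point): The grey open-topped plastic bin, 167 mm long, 65 wide, 45 high, walls 3 mm, 0.16 kg plus ten nuts (five rows of two). Loose on the mat. The point is mid-width, 90 mm from the pouring edge, 28 mm above its underside, near the full bin's centre of mass: grip here across the width. x towards the closed back, pouring end at -x, z up. Beyond 42 mm in front of the point the sides are only 22 mm high.
- bin_lip (a point): The middle of the bin's pouring edge at its open end: 90 mm from the grip point along the bin's -x and 25 mm lower, level with the bin's inner floor, which runs flat and open to this edge, 65 mm wide. Same axes as the grip point.
- mat: The bin's place: a black rubber mat 190 by 110 mm, 3 mm thick, fixed on the table, long side along its x. Origin at the centre of its underside.
- nut0_center (a point): A plain steel hex nut, 24 mm across flats, 28 mm across corners, 15 mm thick, 33 g; all ten are alike. This one starts flat in the bin, row at the closed back, on the bin's right (-y) side. The point is the nut's centre.
- nut1_center (a point): A plain steel hex nut, 24 mm across flats, 28 mm across corners, 15 mm thick, 33 g; all ten are alike. This one starts flat in the bin, row at the closed back, on the bin's left (+y) side. The point is the nut's centre.
- nut2_center (a point): A plain steel hex nut, 24 mm across flats, 28 mm across corners, 15 mm thick, 33 g; all ten are alike. This one starts flat in the bin, row second from the back, on the bin's right (-y) side. The point is the nut's centre.
- nut3_center (a point): A plain steel hex nut, 24 mm across flats, 28 mm across corners, 15 mm thick, 33 g; all ten are alike. This one starts flat in the bin, row second from the back, on the bin's left (+y) side. The point is the nut's centre.
- nut4_center (a point): A plain steel hex nut, 24 mm across flats, 28 mm across corners, 15 mm thick, 33 g; all ten are alike. This one starts flat in the bin, row in the middle, on the bin's right (-y) side. The point is the nut's centre.
- nut5_center (a point): A plain steel hex nut, 24 mm across flats, 28 mm across corners, 15 mm thick, 33 g; all ten are alike. This one starts flat in the bin, row in the middle, on the bin's left (+y) side. The point is the nut's centre.
- nut6_center (a point): A plain steel hex nut, 24 mm across flats, 28 mm across corners, 15 mm thick, 33 g; all ten are alike. This one starts flat in the bin, row second from the mouth, on the bin's right (-y) side. The point is the nut's centre.
- nut7_center (a point): A plain steel hex nut, 24 mm across flats, 28 mm across corners, 15 mm thick, 33 g; all ten are alike. This one starts flat in the bin, row second from the mouth, on the bin's left (+y) side. The point is the nut's centre.
- nut8_center (a point): A plain steel hex nut, 24 mm across flats, 28 mm across corners, 15 mm thick, 33 g, first row at the mouth, right (-y) side. How they slide: tip the bin slowly mouth down; the first nut at the mouth lets go at 13 to 18 degrees from level and takes about half a second to leave at a held angle; the others follow row by row, one for every 1 to 2 degrees more.
- nut9_center (a point): A plain steel hex nut, 24 mm across flats, 28 mm across corners, 15 mm thick, 33 g, first row at the mouth, left (+y) side. If the bin is tipped quickly or too far many nuts go at once; a nut that is already moving still leaves while the bin is being levelled.
- tall_bottle_center (a point): Bystander, leave alone: the taller, slimmer white bottle, 42 mm across, 136 mm tall, cap 25 mm across. Loose. This point is on its axis, half-way up.
- clamp_center (a point): Bystander, leave alone: a steel pipe clamp ring, 68 mm across with a lug at one side, 14 mm high, lying loose on the table. This point is its centre.

How it is judged (in metres and radians):
On the way, in this order (a step that is already met when the one before it is completed fails the run):
1. the sample bottle stands upright on the flat pan, let go, and the pan has sunk (horizontal distance between sample_center and pan_top below 0.04 m and z of sample_center in the frame of pan_top between 0.036 and 0.052 m and angle between sample_center's own z axis and vertical below 0.12 rad and value of joint beam below -0.09 rad and contact force between the fingers and sample below 0.1 N), for 0.2 s.
2. the bin is tipped with its mouth over the dish and the first nut has slid into the dish (horizontal distance between bin_lip and dish_floor below 0.09 m and angle between bin_grip's own z axis and vertical above 0.15 rad and (((horizontal distance between nut0_center and dish_floor below 0.062 m and z of nut0_center in the frame of dish_floor between 0 and 0.06 m) and not (x of nut0_center in the frame of bin_grip between -0.09 and 0.08 m and y of nut0_center in the frame of bin_grip between -0.035 and 0.035 m and z of nut0_center in the frame of bin_grip between -0.03 and 0.03 m)) or ((horizontal distance between nut1_center and dish_floor below 0.062 m and z of nut1_center in the frame of dish_floor between 0 and 0.06 m) and not (x of nut1_center in the frame of bin_grip between -0.09 and 0.08 m and y of nut1_center in the frame of bin_grip between -0.035 and 0.035 m and z of nut1_center in the frame of bin_grip between -0.03 and 0.03 m)) or ((horizontal distance between nut2_center and dish_floor below 0.062 m and z of nut2_center in the frame of dish_floor between 0 and 0.06 m) and not (x of nut2_center in the frame of bin_grip between -0.09 and 0.08 m and y of nut2_center in the frame of bin_grip between -0.035 and 0.035 m and z of nut2_center in the frame of bin_grip between -0.03 and 0.03 m)) or ((horizontal distance between nut3_center and dish_floor below 0.062 m and z of nut3_center in the frame of dish_floor between 0 and 0.06 m) and not (x of nut3_center in the frame of bin_grip between -0.09 and 0.08 m and y of nut3_center in the frame of bin_grip between -0.035 and 0.035 m and z of nut3_center in the frame of bin_grip between -0.03 and 0.03 m)) or ((horizontal distance between nut4_center and dish_floor below 0.062 m and z of nut4_center in the frame of dish_floor between 0 and 0.06 m) and not (x of nut4_center in the frame of bin_grip between -0.09 and 0.08 m and y of nut4_center in the frame of bin_grip between -0.035 and 0.035 m and z of nut4_center in the frame of bin_grip between -0.03 and 0.03 m)) or ((horizontal distance between nut5_center and dish_floor below 0.062 m and z of nut5_center in the frame of dish_floor between 0 and 0.06 m) and not (x of nut5_center in the frame of bin_grip between -0.09 and 0.08 m and y of nut5_center in the frame of bin_grip between -0.035 and 0.035 m and z of nut5_center in the frame of bin_grip between -0.03 and 0.03 m)) or ((horizontal distance between nut6_center and dish_floor below 0.062 m and z of nut6_center in the frame of dish_floor between 0 and 0.06 m) and not (x of nut6_center in the frame of bin_grip between -0.09 and 0.08 m and y of nut6_center in the frame of bin_grip between -0.035 and 0.035 m and z of nut6_center in the frame of bin_grip between -0.03 and 0.03 m)) or ((horizontal distance between nut7_center and dish_floor below 0.062 m and z of nut7_center in the frame of dish_floor between 0 and 0.06 m) and not (x of nut7_center in the frame of bin_grip between -0.09 and 0.08 m and y of nut7_center in the frame of bin_grip between -0.035 and 0.035 m and z of nut7_center in the frame of bin_grip between -0.03 and 0.03 m)) or ((horizontal distance between nut8_center and dish_floor below 0.062 m and z of nut8_center in the frame of dish_floor between 0 and 0.06 m) and not (x of nut8_center in the frame of bin_grip between -0.09 and 0.08 m and y of nut8_center in the frame of bin_grip between -0.035 and 0.035 m and z of nut8_center in the frame of bin_grip between -0.03 and 0.03 m)) or ((horizontal distance between nut9_center and dish_floor below 0.062 m and z of nut9_center in the frame of dish_floor between 0 and 0.06 m) and not (x of nut9_center in the frame of bin_grip between -0.09 and 0.08 m and y of nut9_center in the frame of bin_grip between -0.035 and 0.035 m and z of nut9_center in the frame of bin_grip between -0.03 and 0.03 m)))).
3. the balance has come level with the bottle on the flat pan (value of joint beam between -0.045 and 0.045 rad and horizontal distance between sample_center and pan_top below 0.04 m and z of sample_center in the frame of pan_top between 0.036 and 0.052 m and angle between sample_center's own z axis and vertical below 0.12 rad), for 0.4 s.
At the end, for the whole second after the job is handed in: The bottle stands upright on the flat pan (axis within 40 mm of the pan's centre), the balance is at rest and level within 0.045 rad, the bin stands level on its mat (its middle within 45 mm of the mat's centre), and each of the ten nuts is in the dish or in the bin (all of step 3 and velocity of joint beam between -0.05 and 0.05 rad/s and horizontal distance between bin_grip and mat below 0.045 m and height (world z) of bin_grip between 0.026 and 0.037 m and angle between bin_grip's own z axis and vertical below 0.07 rad and linear speed of bin below 0.02 m/s and ((horizontal distance between nut0_center and dish_floor below 0.062 m and z of nut0_center in the frame of dish_floor between 0 and 0.06 m) or (x of nut0_center in the frame of bin_grip between -0.09 and 0.08 m and y of nut0_center in the frame of bin_grip between -0.035 and 0.035 m and z of nut0_center in the frame of bin_grip between -0.03 and 0.03 m)) and ((horizontal distance between nut1_center and dish_floor below 0.062 m and z of nut1_center in the frame of dish_floor between 0 and 0.06 m) or (x of nut1_center in the frame of bin_grip between -0.09 and 0.08 m and y of nut1_center in the frame of bin_grip between -0.035 and 0.035 m and z of nut1_center in the frame of bin_grip between -0.03 and 0.03 m)) and ((horizontal distance between nut2_center and dish_floor below 0.062 m and z of nut2_center in the frame of dish_floor between 0 and 0.06 m) or (x of nut2_center in the frame of bin_grip between -0.09 and 0.08 m and y of nut2_center in the frame of bin_grip between -0.035 and 0.035 m and z of nut2_center in the frame of bin_grip between -0.03 and 0.03 m)) and ((horizontal distance between nut3_center and dish_floor below 0.062 m and z of nut3_center in the frame of dish_floor between 0 and 0.06 m) or (x of nut3_center in the frame of bin_grip between -0.09 and 0.08 m and y of nut3_center in the frame of bin_grip between -0.035 and 0.035 m and z of nut3_center in the frame of bin_grip between -0.03 and 0.03 m)) and ((horizontal distance between nut4_center and dish_floor below 0.062 m and z of nut4_center in the frame of dish_floor between 0 and 0.06 m) or (x of nut4_center in the frame of bin_grip between -0.09 and 0.08 m and y of nut4_center in the frame of bin_grip between -0.035 and 0.035 m and z of nut4_center in the frame of bin_grip between -0.03 and 0.03 m)) and ((horizontal distance between nut5_center and dish_floor below 0.062 m and z of nut5_center in the frame of dish_floor between 0 and 0.06 m) or (x of nut5_center in the frame of bin_grip between -0.09 and 0.08 m and y of nut5_center in the frame of bin_grip between -0.035 and 0.035 m and z of nut5_center in the frame of bin_grip between -0.03 and 0.03 m)) and ((horizontal distance between nut6_center and dish_floor below 0.062 m and z of nut6_center in the frame of dish_floor between 0 and 0.06 m) or (x of nut6_center in the frame of bin_grip between -0.09 and 0.08 m and y of nut6_center in the frame of bin_grip between -0.035 and 0.035 m and z of nut6_center in the frame of bin_grip between -0.03 and 0.03 m)) and ((horizontal distance between nut7_center and dish_floor below 0.062 m and z of nut7_center in the frame of dish_floor between 0 and 0.06 m) or (x of nut7_center in the frame of bin_grip between -0.09 and 0.08 m and y of nut7_center in the frame of bin_grip between -0.035 and 0.035 m and z of nut7_center in the frame of bin_grip between -0.03 and 0.03 m)) and ((horizontal distance between nut8_center and dish_floor below 0.062 m and z of nut8_center in the frame of dish_floor between 0 and 0.06 m) or (x of nut8_center in the frame of bin_grip between -0.09 and 0.08 m and y of nut8_center in the frame of bin_grip between -0.035 and 0.035 m and z of nut8_center in the frame of bin_grip between -0.03 and 0.03 m)) and ((horizontal distance between nut9_center and dish_floor below 0.062 m and z of nut9_center in the frame of dish_floor between 0 and 0.06 m) or (x of nut9_center in the frame of bin_grip between -0.09 and 0.08 m and y of nut9_center in the frame of bin_grip between -0.035 and 0.035 m and z of nut9_center in the frame of bin_grip between -0.03 and 0.03 m))); the robot touches nothing.
It fails at once if the sample bottle is tipped over (angle between sample_center's own z axis and vertical above 0.8 rad).
It fails at once if the other bottle is moved by more than 30 mm (distance of tall_bottle_center from where it was at the start of the episode above 0.03 m).
It fails at once if the pipe clamp is moved by more than 30 mm (distance of clamp_center from where it was at the start of the episode above 0.03 m).
It also fails if it takes over 72 s, if anything falls off the work surface, if the arm or the gripper's body presses on something with over 40 N, if the wrist force passes 120 N, or if a joint passes its speed limit or range.

ROBOT

A 7-joint arm with a two-finger parallel gripper is mounted at the origin on the work surface. World frame = base frame: x ahead of the robot, y to its left, z up, the work surface at z = 0. Lengths are in mm, angles in degrees, forces in N, time in s.
With the tool pointing down it reaches from about 425 to 950 mm from the base axis. Payload 16.7 kg.
Tool frame: the origin (TCP) lies midway between the tips of the shut fingers; the grasp point (between the pads) lies 19 mm behind it; z points along the fingers, y is the direction in which the jaws open and shut (so a half turn about z gives the same grasp; the last joint's range is limited). The gripper opens to 94 mm and grips with 3 to 60 N. Pads are 16 mm wide; open, the fingers measure 119 mm over their backs; the gripper's body (75 mm by 177 mm) begins 78 mm behind the grasp point.
Start: joints at [59.674, 24.414, 4.234, 92.017, -1.954, 63.644, -3.845], TCP at [250.213, -626.872, 205.467] pointing down, gripper open.
Joint ranges: [-163.25, 163.25], [-28.42, 122.38], [-70.27, 78.77], [12.13, 141.07], [-58.53, 238.53], [9.26, 117.41], [-156.51, 156.51]. Speed limits (degrees/s): [108.29, 108.29, 136.94, 136.94, 172.46, 172.46, 172.46].

INTERFACE

Orientations are given as [roll, pitch, yaw] about the fixed x, y, z axes, in that order (R = Rz(yaw) Ry(pitch) Rx(roll)).
In Python, from cell import manip, imaging, workorder gives the robot as it stands. The module is installed in compiled form; this text tells all that it offers.
- The arm moves only by the tool step_arm, never from a script. Its argument "deltas" is a list of rows, each an object with "dp": the shift along the tool's x, y, z in units of 0.2 m (1.0 is 0.2 m), a list of three; "dr": the turn, a rotation vector about the tool's x, y, z in units of 90 degrees (1.0 is 90 degrees), a list of three; "jaw": the opening, from 0 (shut) to 1 (fully open). In form: [{"dp": [tx, ty, tz], "dr": [ax, ay, az], "jaw": jaw}, ...]. A call has 1 to 10 rows; each row is the pose to reach, as a shift and turn from the pose commanded when the call began, along the tool's axes at that moment; what a row does not reach only later rows make up. A row lasts 1/10 s, in which the tool goes at most 50 mm and 8.59 degrees, less where a joint would pass 70% of its speed; a pose out of reach is approached as far as the arm can. A call with a number of a shift or a turn outside -1 to 1 is refused whole. A call with a gripper value outside its range is refused whole. The fingers move at their own pace and stop on an object; "squeeze" is the grip in N (left out, the last holds). Time passes only in rows, so rows that repeat a pose let the fingers close. It gives the time, the measured TCP pose, the force and the opening at its end, in the units of the state.
- manip.get_state(): the state, without advancing time (a new reading comes with each control period).
- imaging.snapshot(name): name is "scene" or "top"; returns a dict with "frame" (384x512x3 uint8, red, green, blue), "fx", "fy", "cx", "cy" (pixels), "xyz" and "orientation" of the camera in the world. Camera axes: x right, y down, z forward; pixel columns grow to the right and rows downward; lengths in mm; the calibration is good to about 2 mm. A picture is of the moment at which its call begins. There is no depth.
- workorder.job_done(): hands the job in, once; it reports no verdict.
The state is a dict: "t": time; "joint_pos": joint angles; "qvel": joint speeds; "tau": joint torques, N m; "eef_pos": TCP position; "tcp_rot": TCP orientation; "wrist_force": force on the tool from outside, world axes, zero at the start; "wrist_torque": the same for the moment, N m; "finger_gap": finger opening in mm.
Only numpy, scipy, OpenCV 4.12 (cv2) and the standard library are available. Lean on these libraries where they do the work, as an engineer would, in place of code of your own. Each camera call takes 0.05 s, during which the arm holds its last target.

## Working session

There is one attempt and no reset: what is moved stays moved. The work goes in short steps, Python scripts to look and compute and a tool call to move; the robot and the scene stay as the last step left them, time stands still between calls to the robot, and variables do not carry over. Pictures are saved under pics/ and viewed, and the job is handed in when it is done.

Besides the shell and the picture viewer there is one more tool, called by a JSON object that holds its "name" and its "arguments". step_arm: Moves the arm, as the interface text tells. Its arguments: {"type":"object","properties":{"deltas":{"type":"array","items":{"type":"object","properties":{"dp":{"type":"array","items":{"type":"number","minimum":-1,"maximum":1}},"dr":{"type":"array","items":{"type":"number","minimum":-1,"maximum":1}},"jaw":{"type":"number"}}}},"squeeze":{"type":"number"}},"required":["deltas"]}

```bash
mkdir -p pics; cat > h.py <<'E'
import numpy as np, cv2
from scipy.spatial.transform import Rotation as R
from cell import manip, imaging, workorder
def snap(name,fn,scale=1.5):
    s=imaging.snapshot(name); im=cv2.cvtColor(s['frame'],cv2.COLOR_RGB2BGR)
    cv2.imwrite('pics/raw_'+fn+'.png',im)
    cv2.imwrite('pics/'+fn+'.png',cv2.resize(im,None,fx=scale,fy=scale,interpolation=cv2.INTER_CUBIC))
    return s
def camR(s): return R.from_euler('xyz',s['orientation'],degrees=True).as_matrix()
def ray(s,u,v,z):
    d=camR(s)@np.array([(u-s['cx'])/s['fx'],(v-s['cy'])/s['fy'],1]); c=np.array(s['xyz'])
    return c+d*(z-c[2])/d[2]
def proj(s,p):
    q=camR(s).T@(np.array(p)-np.array(s['xyz'])); return s['fx']*q[0]/q[2]+s['cx'],s['fy']*q[1]/q[2]+s['cy']
E
python3 - <<'E'
from h import *
for n in ('scene','top'):
    s=snap(n,n+'0'); print(n,{k:v for k,v in s.items() if k!='frame'})
print(manip.get_state())
E
```

```text
scene {'fx': 390.4336553660299, 'fy': 390.4336553660299, 'cx': 253.2104209466691, 'cy': 190.24378826496294, 'xyz': array([1136.3204434 ,  242.4111862 ,  587.52991794]), 'orientation': array([-126.69202542,   -0.37816154,  111.09237735])}
top {'fx': 354.9438136465009, 'fy': 354.9438136465009, 'cx': 253.91141306910774, 'cy': 188.22450221296114, 'xyz': array([414.6359372 ,  37.37997856, 893.60422923]), 'orientation': array([-173.89722054,   -0.54387883,  -90.98989536])}
{'t': 0.1, 'joint_pos': array([59.67285208, 24.44486526,  4.23138369, 92.04737541, -1.95624762,
       63.64539973, -3.84373553]), 'qvel': array([ 0.04496937, -0.1214975 ,  0.08638279, -0.16865186,  0.04650465,
        0.04855879, -0.07146161]), 'tau': array([ 7.84216012e-03, -9.37475896e+01,  3.67657565e+00, -4.55049419e+01,
       -4.85477841e-02,  1.67207007e-02,  2.18345863e-04]), 'eef_pos': array([ 250.09194382, -626.53154269,  204.86882736]), 'tcp_rot': array([-1.79934504e+02,  2.23488140e-03,  2.17594328e+01]), 'wrist_force': array([0.17270878, 0.16644042, 0.02049495]), 'wrist_torque': array([-0.0211121 ,  0.00313002, -0.00658439]), 'finger_gap': 94.0310719655336}
```

View pics/scene0.png

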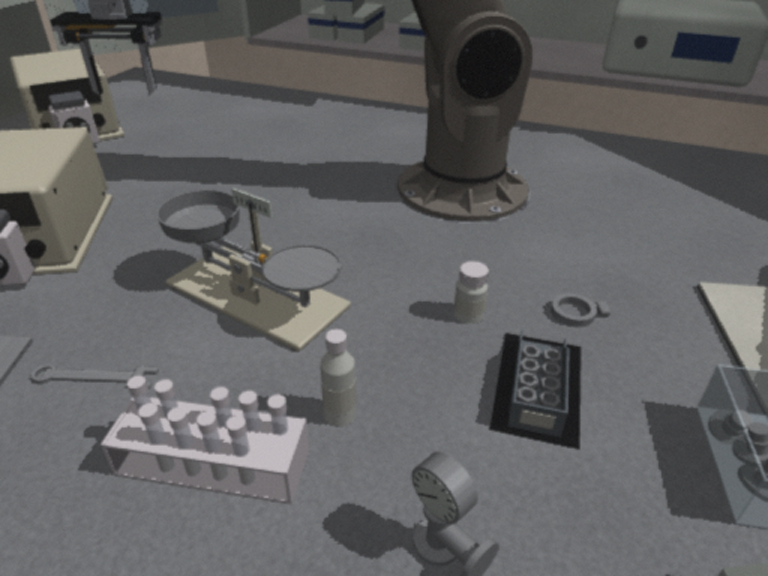

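View pics/top0.png

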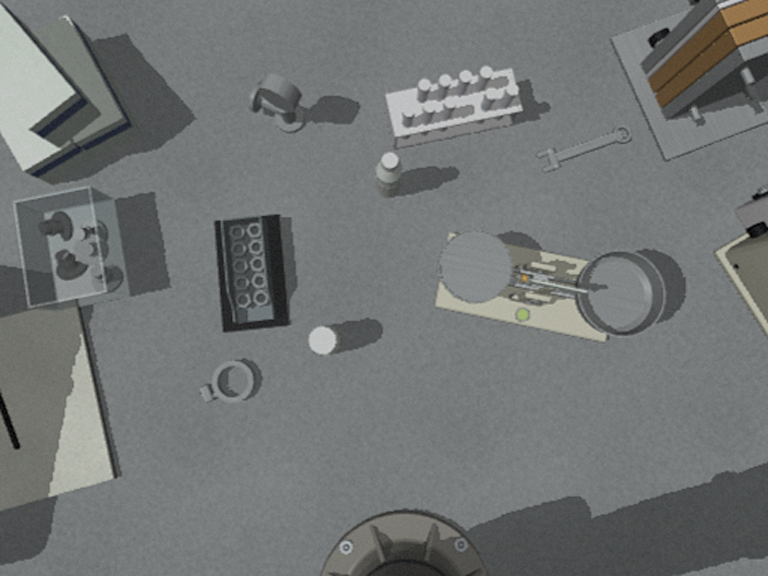

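```bash
python3 - <<'E'
import cv2,numpy as np
a=cv2.imread('pics/raw_scene0.png')[210:305,320:400]; b=cv2.imread('pics/raw_top0.png')[135:275,135:245]
cv2.imwrite('pics/zb.png',np.hstack([cv2.resize(a,(400,475),interpolation=2),cv2.resize(b,(373,475),interpolation=2)]))
c=cv2.imread('pics/raw_top0.png')[145:235,280:450]
cv2.imwrite('pics/zc.png',cv2.resize(c,None,fx=4.5,fy=4.5,interpolation=2))
E
```

```text
(no output)
```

View pics/zb.png

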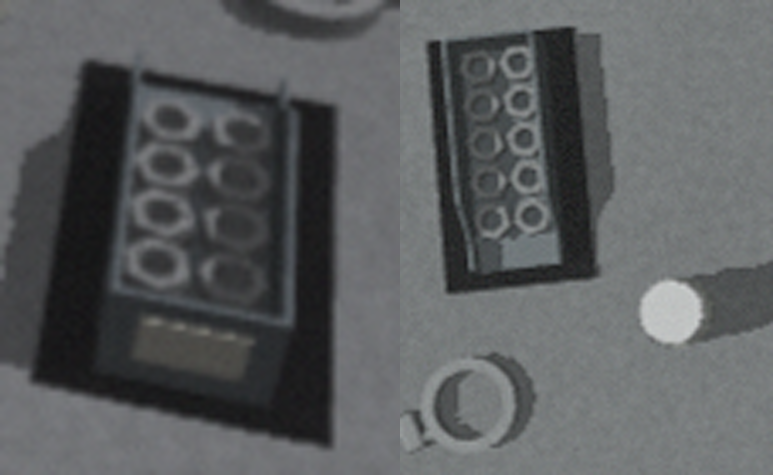

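View pics/zc.png

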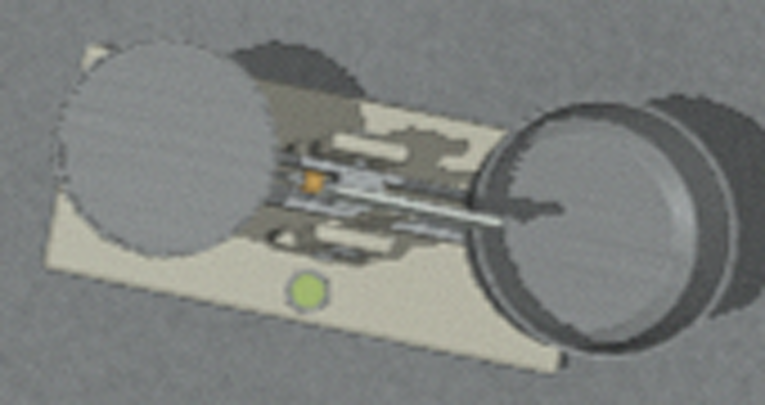

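```bash
python3 - <<'E'
from h import *
s=imaging.snapshot('top'); c=imaging.snapshot('scene')
f=lambda x,y:(135+(x-400)/3.391,135+y/3.393)
P=ray(s,317.2,178.3,101); D=ray(s,414.1,195.9,132); B=ray(s,*f(672,312),88)
print('pan',P,'dish',D,np.hypot(*(P-D)[:2]),'bottle',B)
print('axis ang',np.degrees(np.arctan2(*(P-D)[[1,0]])))
for q in [(428,40),(575,28),(598,276),(447,292)]: print('mat',ray(s,*f(*q),3))
for q in [(478,67),(516,64),(494,220),(532,216)]: print('nut',ray(s,*f(*q),21))
for p in (P,D,B): print('scene proj*1.5',np.array(proj(c,p))*1.5)
# pan edges check
for q in [(60,150),(275,150),(167,42),(167,258)]: print(ray(s,280+q[0]/4.5,145+q[1]/4.5,101)[:2]-P[:2])
for q in [(470,229),(737,229),(603,103),(603,355)]: print(ray(s,280+q[0]/4.5,145+q[1]/4.5,132)[:2]-D[:2])
E
```

```text
pan [ 519.43710084 -114.79167283  101.        ] dish [ 473.60982903 -317.32051362  132.        ] 207.64891089215055 bottle [414.26393701 116.98498142  88.        ]
axis ang 77.25008775940856
mat [620.44058028 307.34513297   3.        ]
mat [627.97162666 197.13470444   3.        ]
mat [441.51922755 179.69197339   3.        ]
mat [431.68412697 290.45450221   3.        ]
nut [595.53074273 264.95016877  21.        ]
nut [597.34290304 237.11696812  21.        ]
nut [482.71849587 252.1030097   21.        ]
nut [485.1695414  224.63989415  21.        ]
scene proj*1.5 [301.38654059 264.0054632 ]
scene proj*1.5 [198.9312328  205.85186913]
scene proj*1.5 [473.15705446 266.49784439]
[ 0.786401   53.90921797]
[ -0.94079389 -54.07387408]
[54.92784115 -1.79026844]
[-54.27986555   2.16881052]
[ 1.08387679 64.34385779]
[ -1.03819899 -64.49828356]
[61.2383126  -3.79310519]
[-60.15705366   4.15705835]
```

```bash
cat >> h.py <<'E'
def binpts(g,yaw):
    Rm=R.from_euler('z',yaw,degrees=True).as_matrix()
    pts=dict(lipR=(-90,-32.5,-25),lipL=(-90,32.5,-25),bR=(77,-32.5,17),bL=(77,32.5,17),fR=(-42,-32.5,17),fL=(-42,32.5,17),bR0=(77,-32.5,-28),bL0=(77,32.5,-28))
    return {k:Rm@np.array(v)+g for k,v in pts.items()}
E
python3 - <<'E'
from h import *
c=imaging.snapshot('scene'); s=imaging.snapshot('top')
def crop(s,m,u0,v0,u1,v1,f,g,yaw):
    im=cv2.cvtColor(s['frame'],cv2.COLOR_RGB2BGR)[v0:v1,u0:u1]; im=cv2.resize(im,None,fx=f,fy=f,interpolation=2)
    b=binpts(np.array(g),yaw); t=lambda k:tuple(int(round(x)) for x in ((proj(s,b[k])[0]-u0+.5)*f,(proj(s,b[k])[1]-v0+.5)*f))
    for a,d in [('lipR','lipL'),('bR','bL'),('bR','fR'),('bL','fL'),('bR0','bL0')]: cv2.line(im,t(a),t(d),(0,0,255),1)
    cv2.circle(im,t('lipR'),3,(0,255,0),1)
    return im
g=[530,244,31]
for yaw in (5.8,):
    a=crop(s,'t',135,135,235,245,5,g,yaw); b=crop(c,'s',320,200,400,300,4.8,g,yaw)
    h=min(a.shape[0],b.shape[0]); cv2.imwrite('pics/fit1.png',np.hstack([a[:h],b[:h]]))
E
```

```text
(no output)
```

View pics/fit1.png

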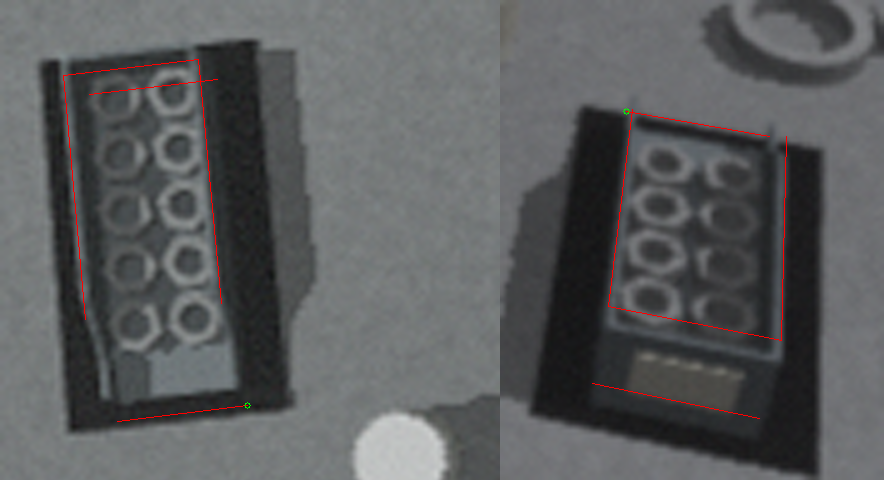

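```bash
cat > fit.py <<'E'
from h import *
import sys
c=imaging.snapshot('scene'); s=imaging.snapshot('top')
def crop(s,u0,v0,u1,v1,f,g,yaw):
    im=cv2.cvtColor(s['frame'],cv2.COLOR_RGB2BGR)[v0:v1,u0:u1]; im=cv2.resize(im,None,fx=f,fy=f,interpolation=2)
    b=binpts(np.array(g),yaw); t=lambda k:tuple(int(round(x)) for x in ((proj(s,b[k])[0]-u0+.5)*f,(proj(s,b[k])[1]-v0+.5)*f))
    for a,d in [('lipR','lipL'),('bR','bL'),('bR','fR'),('bL','fL'),('bR0','bL0')]: cv2.line(im,t(a),t(d),(0,0,255),1)
    return im
g=[float(sys.argv[1]),float(sys.argv[2]),31]; yaw=float(sys.argv[3])
a=crop(s,135,135,235,245,5,g,yaw); b=crop(c,320,200,400,300,4.8,g,yaw)
h=min(a.shape[0],b.shape[0]); cv2.imwrite('pics/%s.png'%sys.argv[4],np.hstack([a[:h],b[:h]]))
E
python3 fit.py 538 246 4.5 fit2
```

```text
(no output)
```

View pics/fit2.png

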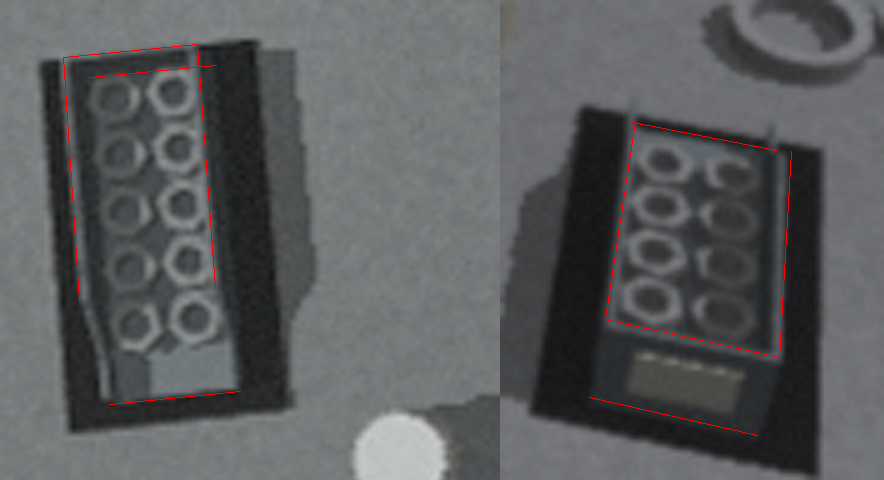

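```bash
cat >> h.py <<'E'
import json
def down(yaw,tilt=0):  # tilt: + about tool y
    return R.from_euler('xyz',[180,0,yaw],degrees=True)*R.from_euler('y',tilt,degrees=True)
def rel(P,Rt,jaw=None):
    st=manip.get_state(); p0=np.array(st['eef_pos']); R0=R.from_euler('xyz',st['tcp_rot'],degrees=True)
    dp=R0.inv().apply(np.array(P)-p0)/200; dr=(R0.inv()*Rt).as_rotvec(degrees=True)/90
    return dp,dr
def rows(wp,jaw):
    """wp: list of (P,Rot) one per row"""
    for P,Rt in wp:
        dp,dr=rel(P,Rt); print(json.dumps({"dp":[round(x,3)+0 for x in dp],"dr":[round(x,3)+0 for x in dr],"jaw":jaw}))
    st=manip.get_state(); print('now',st['t'],st['eef_pos'].round(1),st['tcp_rot'].round(2),st['wrist_force'].round(2),round(st['finger_gap'],1))
E
python3 - <<'E'
from h import *
rows([([440,-330,260],down(77)),([490,-100,260],down(77)),([414,117,200],down(77)),([414.3,117,60],down(77))],1)
E
```

```text
{"dp": [1.432, -1.027, -0.273], "dr": [0.0, 0.0, -0.614], "jaw": 1}
{"dp": [2.09, -2.002, -0.273], "dr": [0.0, 0.0, -0.614], "jaw": 1}
{"dp": [2.139, -3.151, 0.028], "dr": [0.0, 0.0, -0.614], "jaw": 1}
{"dp": [2.141, -3.15, 0.728], "dr": [0.0, 0.0, -0.614], "jaw": 1}
now 0.4 [ 250.2 -626.8  205.4] [-179.99   -0.     21.76] [ 0.48 -0.09  0.24] 93.9
```

{"name": "step_arm", "arguments": {"deltas": [{"dp":[0.25,-0.18,-0.15],"dr":[0,0,-0.09],"jaw":1},{"dp":[0.45,-0.32,-0.27],"dr":[0,0,-0.18],"jaw":1},{"dp":[0.65,-0.46,-0.27],"dr":[0,0,-0.27],"jaw":1},{"dp":[0.85,-0.6,-0.27],"dr":[0,0,-0.36],"jaw":1},{"dp":[1.0,-0.72,-0.27],"dr":[0,0,-0.45],"jaw":1},{"dp":[1.0,-0.9,-0.27],"dr":[0,0,-0.54],"jaw":1},{"dp":[1.0,-1.0,-0.27],"dr":[0,0,-0.614],"jaw":1}]}}

```text
t: 1.1
eef_pos: [362.5, -363.5, 259.6]
tcp_rot: [-180.0, -0.0, 77.6]
wrist_force: [-0.4, -0.4, -0.0]
finger_gap: 93.7
```

```bash
python3 - <<'E'
from h import *
rows([([490,-100,260],down(77)),([414,117,200],down(77)),([414.3,117,60],down(77))],1)
E
```

```text
{"dp": [1.424, 0.339, -0.002], "dr": [0.0, 0.0, 0.006], "jaw": 1}
{"dp": [2.402, -0.266, 0.299], "dr": [0.0, 0.0, 0.006], "jaw": 1}
{"dp": [2.402, -0.264, 0.999], "dr": [0.0, 0.0, 0.006], "jaw": 1}
now 1.1 [ 362.5 -363.5  259.6] [-1.800e+02 -2.000e-02  7.757e+01] [-0.41 -0.4  -0.02] 93.7
```

{"name": "step_arm", "arguments": {"deltas": [{"dp":[0.25,0.08,0],"dr":[0,0,0.006],"jaw":1},{"dp":[0.5,0.16,0],"dr":[0,0,0.006],"jaw":1},{"dp":[0.75,0.2,0],"dr":[0,0,0.006],"jaw":1},{"dp":[1.0,0.2,0],"dr":[0,0,0.006],"jaw":1}]}}

```text
t: 1.5
eef_pos: [445.3, -184.6, 259.7]
tcp_rot: [180.0, -0.0, 76.5]
wrist_force: [0.4, 0.0, -0.4]
finger_gap: 94.1
```

{"name": "step_arm", "arguments": {"deltas": [{"dp":[0.25,0,0],"jaw":1},{"dp":[0.5,-0.1,0],"jaw":1},{"dp":[0.75,-0.2,0],"jaw":1},{"dp":[1.0,-0.3,0.1],"jaw":1},{"dp":[1.0,-0.4,0.3],"jaw":1}]}}

```text
invalid input
```

```bash
python3 - <<'E'
from h import *
rows([([414,117,110],down(77)),([414.3,117,21],down(77))],1)
E
```

```text
{"dp": [1.43, -0.506, 0.748], "dr": [0.001, 0.0, -0.006], "jaw": 1}
{"dp": [1.43, -0.505, 1.193], "dr": [0.001, 0.0, -0.006], "jaw": 1}
now 1.5 [ 445.3 -184.6  259.7] [179.95  -0.    76.48] [ 0.4   0.02 -0.42] 94.1
```

dr must be given.

{"name": "step_arm", "arguments": {"deltas": [{"dp":[0.25,-0.05,0],"dr":[0,0,0],"jaw":1},{"dp":[0.5,-0.12,0],"dr":[0,0,0],"jaw":1},{"dp":[0.75,-0.2,0],"dr":[0,0,0],"jaw":1},{"dp":[1.0,-0.3,0.05],"dr":[0,0,0],"jaw":1},{"dp":[1.0,-0.4,0.2],"dr":[0,0,0],"jaw":1}]}}

```text
t: 2.0
eef_pos: [415.3, 31.5, 221.5]
tcp_rot: [179.7, -0.1, 76.8]
wrist_force: [0.4, -0.1, -1.2]
finger_gap: 94.1
```

```bash
python3 - <<'E'
from h import *
rows([([414,117,110],down(77)),([414.3,117,21],down(77))],1)
E
```

```text
{"dp": [0.413, -0.107, 0.558], "dr": [0.003, -0.002, -0.003], "jaw": 1}
{"dp": [0.412, -0.108, 1.003], "dr": [0.003, -0.002, -0.003], "jaw": 1}
now 2.0 [415.3  31.5 221.5] [ 1.7969e+02 -1.4000e-01  7.6760e+01] [ 0.44 -0.12 -1.24] 94.1
```

{"name": "step_arm", "arguments": {"deltas": [{"dp":[0.21,-0.05,0.1],"dr":[0,0,0],"jaw":1},{"dp":[0.412,-0.107,0.2],"dr":[0,0,0],"jaw":1},{"dp":[0.412,-0.107,0.4],"dr":[0,0,0],"jaw":1},{"dp":[0.412,-0.107,0.45],"dr":[0,0,0],"jaw":1}]}}

```text
t: 2.4
eef_pos: [410.0, 112.1, 127.0]
tcp_rot: [-179.8, 0.1, 76.6]
wrist_force: [0.4, -0.9, 0.2]
finger_gap: 94.0
```

```bash
python3 - <<'E'
from h import *
s=snap('scene','b1')
rows([([414.3,117,60],down(77)),([414.3,117,21],down(77))],1)
E
```

```text
{"dp": [0.033, 0.015, 0.335], "dr": [-0.003, 0.001, -0.005], "jaw": 1}
{"dp": [0.033, 0.016, 0.53], "dr": [-0.003, 0.001, -0.005], "jaw": 1}
now 2.45 [410.1 111.3 127. ] [-1.7976e+02  9.0000e-02  7.6530e+01] [ 0.1  -0.24 -1.21] 93.9
```

View pics/b1.png

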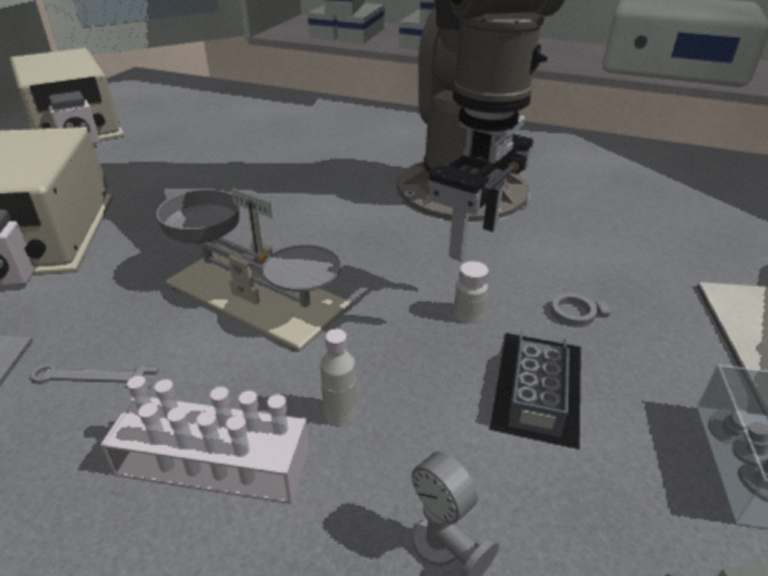

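{"name": "step_arm", "arguments": {"deltas": [{"dp":[0.033,0.016,0.02],"dr":[0,0,0],"jaw":1},{"dp":[0.033,0.016,0.2],"dr":[0,0,0],"jaw":1},{"dp":[0.033,0.016,0.35],"dr":[0,0,0],"jaw":1},{"dp":[0.033,0.016,0.45],"dr":[0,0,0],"jaw":1},{"dp":[0.033,0.016,0.53],"dr":[0,0,0],"jaw":1},{"dp":[0.033,0.016,0.53],"dr":[0,0,0],"jaw":1}]}}

```text
t: 3.05
eef_pos: [417.0, 117.0, 23.2]
tcp_rot: [-180.0, 0.0, 76.4]
wrist_force: [-0.5, 0.0, 0.2]
finger_gap: 94.3
```

```bash
python3 - <<'E'
from h import *
rows([([414.3,117,21],down(77))],0)
E
```

```text
{"dp": [-0.003, -0.013, 0.011], "dr": [0.0, 0.0, -0.007], "jaw": 0}
now 3.05 [417.  117.   23.2] [-1.7997e+02  4.0000e-02  7.6400e+01] [-0.49  0.03  0.25] 94.3
```

{"name": "step_arm", "arguments": {"deltas": [{"dp":[-0.003,-0.013,0.01],"dr":[0,0,0],"jaw":1},{"dp":[-0.003,-0.013,0.01],"dr":[0,0,0],"jaw":0.4},{"dp":[-0.003,-0.013,0.01],"dr":[0,0,0],"jaw":0.4},{"dp":[-0.003,-0.013,0.01],"dr":[0,0,0],"jaw":0.4},{"dp":[-0.003,-0.013,0.01],"dr":[0,0,0],"jaw":0.4},{"dp":[-0.003,-0.013,0.01],"dr":[0,0,0],"jaw":0.4}], "squeeze": 20}}

```text
t: 3.65
eef_pos: [413.9, 117.5, 21.7]
tcp_rot: [180.0, -0.0, 76.5]
wrist_force: [-0.2, 0.5, -0.3]
finger_gap: 57.7
```

{"name": "step_arm", "arguments": {"deltas": [{"dp":[0,0,0],"dr":[0,0,0],"jaw":0.3},{"dp":[0,0,0],"dr":[0,0,0],"jaw":0.3},{"dp":[0,0,0],"dr":[0,0,0],"jaw":0.3},{"dp":[0,0,0],"dr":[0,0,0],"jaw":0.3}]}}

```text
t: 4.05
eef_pos: [413.9, 117.6, 21.6]
tcp_rot: [180.0, -0.0, 76.5]
wrist_force: [-0.1, -0.6, 2.4]
finger_gap: 47.6
```

```bash
python3 - <<'E'
from h import *
rows([([414.3,117,150],down(77)),([519,-115,150],down(77))],0)
E
```

```text
{"dp": [-0.002, 0.003, -0.642], "dr": [0.0, 0.0, -0.006], "jaw": 0}
{"dp": [-1.008, 0.783, -0.642], "dr": [0.0, 0.0, -0.006], "jaw": 0}
now 4.05 [413.9 117.6  21.6] [179.99  -0.    76.48] [-0.07 -0.56  2.38] 47.6
```

{"name": "step_arm", "arguments": {"deltas": [{"dp":[0,0,-0.06],"dr":[0,0,0],"jaw":0.3},{"dp":[0,0,-0.2],"dr":[0,0,0],"jaw":0.3},{"dp":[0,0,-0.38],"dr":[0,0,0],"jaw":0.3},{"dp":[-0.08,0.06,-0.52],"dr":[0,0,0],"jaw":0.3},{"dp":[-0.22,0.17,-0.64],"dr":[0,0,0],"jaw":0.3},{"dp":[-0.38,0.3,-0.64],"dr":[0,0,0],"jaw":0.3},{"dp":[-0.56,0.44,-0.64],"dr":[0,0,0],"jaw":0.3},{"dp":[-0.74,0.58,-0.64],"dr":[0,0,0],"jaw":0.3},{"dp":[-0.88,0.7,-0.64],"dr":[0,0,0],"jaw":0.3},{"dp":[-0.98,0.77,-0.64],"dr":[0,0,0],"jaw":0.3}]}}

```text
t: 5.05
eef_pos: [518.3, -111.5, 150.1]
tcp_rot: [180.0, -0.0, 76.4]
wrist_force: [-0.2, 0.0, -0.5]
finger_gap: 47.5
```

{"name": "step_arm", "arguments": {"deltas": [{"dp":[-0.02,0.01,0],"dr":[0,0,0],"jaw":0.3},{"dp":[-0.02,0.01,0],"dr":[0,0,0],"jaw":0.3},{"dp":[-0.02,0.01,0],"dr":[0,0,0],"jaw":0.3}]}}

```text
t: 5.35
eef_pos: [518.3, -112.2, 149.8]
tcp_rot: [-180.0, -0.0, 76.5]
wrist_force: [-0.3, 0.3, -0.5]
finger_gap: 47.1
```

```bash
python3 - <<'E'
from h import *
s=snap('scene','p1')
print(proj(s,[519.4,-114.8,128]))
rows([([519.4,-114.8,123],down(77)),([519.4,-114.8,108],down(77))],0)
E
```

```text
(np.float64(200.00612304253838), np.float64(165.64198438830422))
{"dp": [-0.012, 0.008, 0.134], "dr": [0.0, 0.0, -0.005], "jaw": 0}
{"dp": [-0.012, 0.008, 0.209], "dr": [0.0, 0.0, -0.005], "jaw": 0}
now 5.4 [ 518.4 -112.1  149.8] [-1.7999e+02 -2.0000e-02  7.6570e+01] [-0.12 -0.22 -0.28] 47.9
```

View pics/p1.png

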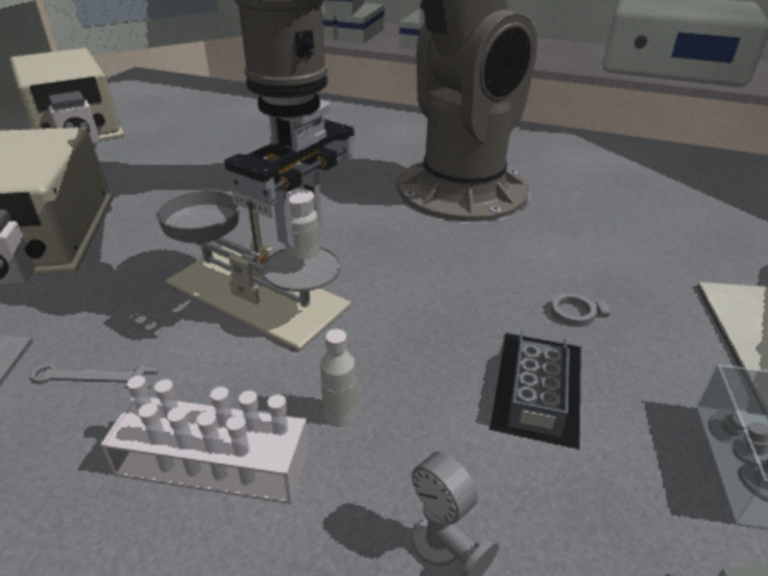

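{"name": "step_arm", "arguments": {"deltas": [{"dp":[-0.012,0.008,0.03],"dr":[0,0,0],"jaw":0.3},{"dp":[-0.012,0.008,0.07],"dr":[0,0,0],"jaw":0.3},{"dp":[-0.012,0.008,0.11],"dr":[0,0,0],"jaw":0.3},{"dp":[-0.012,0.008,0.14],"dr":[0,0,0],"jaw":0.3},{"dp":[-0.012,0.008,0.17],"dr":[0,0,0],"jaw":0.3},{"dp":[-0.012,0.008,0.195],"dr":[0,0,0],"jaw":0.3},{"dp":[-0.012,0.008,0.207],"dr":[0,0,0],"jaw":0.3},{"dp":[-0.012,0.008,0.207],"dr":[0,0,0],"jaw":0.3}]}}

```text
t: 6.2
eef_pos: [519.6, -116.0, 107.8]
tcp_rot: [-180.0, -0.0, 76.5]
wrist_force: [-0.9, -0.0, -0.5]
finger_gap: 47.4
```

```bash
python3 - <<'E'
from h import *
s=snap('scene','p2')
im=cv2.imread('pics/raw_p2.png')[110:220,100:250]; cv2.imwrite('pics/p2z.png',cv2.resize(im,None,fx=5,fy=5,interpolation=2))
rows([([519.4,-114.8,107],down(77))],0)
E
```

```text
{"dp": [0.005, -0.003, 0.005], "dr": [0.0, 0.0, -0.006], "jaw": 0}
now 6.25 [ 519.7 -116.   108.1] [-1.7999e+02 -1.0000e-02  7.6480e+01] [-0.01  0.05 -0.18] 47.4
```

View pics/p2z.png

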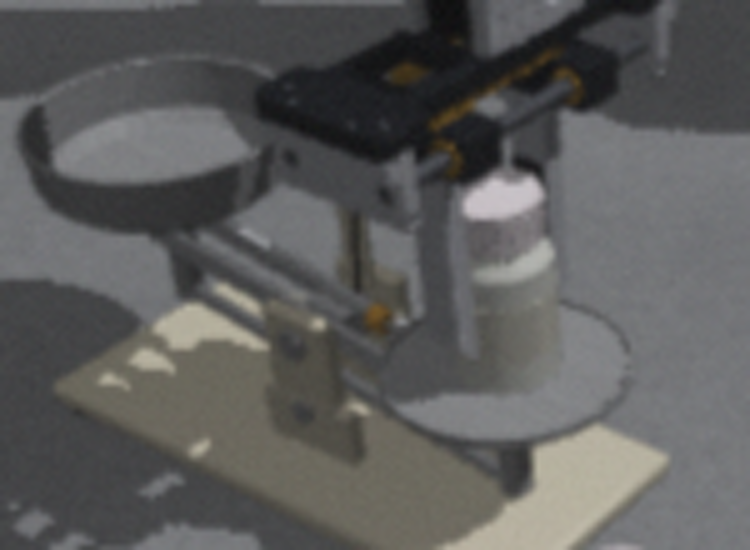

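{"name": "step_arm", "arguments": {"deltas": [{"dp":[0.004,-0.003,0.004],"dr":[0,0,0],"jaw":0.3},{"dp":[0.004,-0.003,0.006],"dr":[0,0,0],"jaw":0.3},{"dp":[0.004,-0.003,0.006],"dr":[0,0,0],"jaw":0.3}]}}

```text
t: 6.55
eef_pos: [519.5, -115.2, 107.1]
tcp_rot: [180.0, -0.0, 76.5]
wrist_force: [-0.4, 0.1, -0.3]
finger_gap: 47.7
```

Release.

{"name": "step_arm", "arguments": {"deltas": [{"dp":[0,0,0],"dr":[0,0,0],"jaw":0.6},{"dp":[0,0,0],"dr":[0,0,0],"jaw":0.8},{"dp":[0,0,0],"dr":[0,0,0],"jaw":1},{"dp":[0,0,0],"dr":[0,0,0],"jaw":1},{"dp":[0,0,0],"dr":[0,0,0],"jaw":1},{"dp":[0,0,0],"dr":[0,0,0],"jaw":1}]}}

```text
t: 7.15
eef_pos: [519.4, -115.2, 106.9]
tcp_rot: [180.0, -0.0, 76.5]
wrist_force: [0.3, 0.1, -0.2]
finger_gap: 91.9
```

```bash
python3 - <<'E'
from h import *
s=snap('scene','p3')
im=cv2.imread('pics/raw_p3.png')[110:220,100:250]; cv2.imwrite('pics/p3z.png',cv2.resize(im,None,fx=5,fy=5,interpolation=2))
rows([([519.4,-114.8,250],down(77)),([538,245,150],down(5)),([538,245,12],down(5))],0)
E
```

```text
{"dp": [0.002, 0.0, -0.716], "dr": [0.0, 0.0, -0.006], "jaw": 0}
{"dp": [1.773, -0.33, -0.215], "dr": [0.0, 0.0, 0.794], "jaw": 0}
{"dp": [1.773, -0.33, 0.475], "dr": [0.0, 0.0, 0.794], "jaw": 0}
now 7.2 [ 519.3 -115.2  106.9] [-180.     -0.     76.48] [-0.22 -0.27 -0.4 ] 93.2
```

View pics/p3z.png

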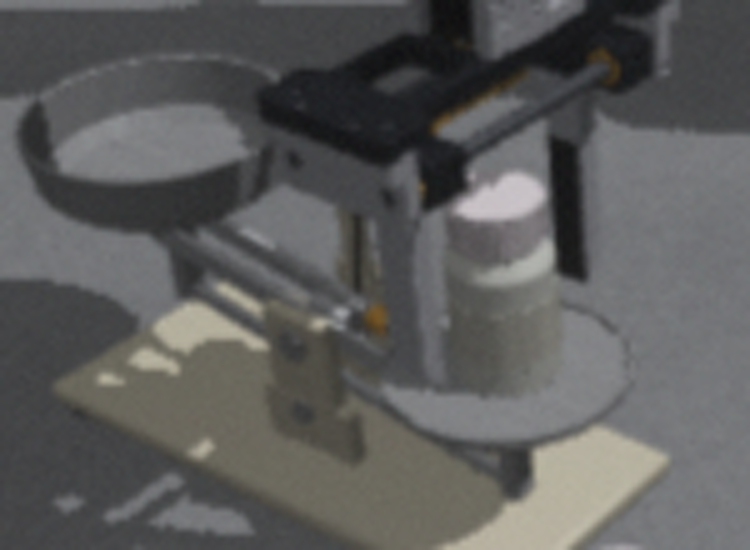

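{"name": "step_arm", "arguments": {"deltas": [{"dp":[0,0,-0.1],"dr":[0,0,0],"jaw":1},{"dp":[0,0,-0.3],"dr":[0,0,0],"jaw":1},{"dp":[0,0,-0.55],"dr":[0,0,0],"jaw":1},{"dp":[0.1,0,-0.72],"dr":[0,0,0],"jaw":1},{"dp":[0.3,-0.05,-0.72],"dr":[0,0,0.09],"jaw":1},{"dp":[0.5,-0.1,-0.72],"dr":[0,0,0.18],"jaw":1},{"dp":[0.75,-0.2,-0.72],"dr":[0,0,0.27],"jaw":1},{"dp":[1.0,-0.25,-0.72],"dr":[0,0,0.36],"jaw":1},{"dp":[1.0,-0.33,-0.72],"dr":[0,0,0.45],"jaw":1},{"dp":[1.0,-0.33,-0.72],"dr":[0,0,0.54],"jaw":1}]}}

```text
t: 8.2
eef_pos: [500.3, 99.0, 251.2]
tcp_rot: [-180.0, -0.0, 29.0]
wrist_force: [0.1, -0.9, 0.3]
finger_gap: 93.9
```

```bash
python3 - <<'E'
from h import *
s=snap('scene','p4')
im=cv2.imread('pics/raw_p4.png')[110:220,100:250]; cv2.imwrite('pics/p4z.png',cv2.resize(im,None,fx=5,fy=5,interpolation=2))
rows([([538,245,180],down(5)),([538,245,12],down(5))],0)
E
```

```text
{"dp": [0.514, -0.565, 0.356], "dr": [0.0, 0.0, 0.259], "jaw": 0}
{"dp": [0.513, -0.565, 1.196], "dr": [0.0, 0.0, 0.259], "jaw": 0}
now 8.25 [501.2  96.7 251.1] [ 1.800e+02 -2.000e-02  2.831e+01] [-0.54  0.4   1.35] 94.0
```

View pics/p4z.png

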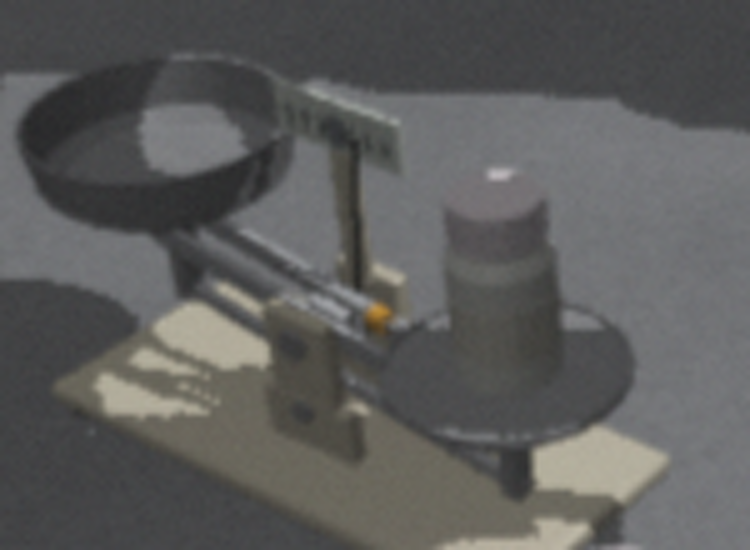

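{"name": "step_arm", "arguments": {"deltas": [{"dp":[0.17,-0.19,0.0],"dr":[0,0,0.09],"jaw":1},{"dp":[0.34,-0.38,0.1],"dr":[0,0,0.18],"jaw":1},{"dp":[0.513,-0.565,0.2],"dr":[0,0,0.259],"jaw":1},{"dp":[0.513,-0.565,0.36],"dr":[0,0,0.259],"jaw":1},{"dp":[0.513,-0.565,0.5],"dr":[0,0,0.259],"jaw":1},{"dp":[0.513,-0.565,0.6],"dr":[0,0,0.259],"jaw":1},{"dp":[0.513,-0.565,0.6],"dr":[0,0,0.259],"jaw":1},{"dp":[0.513,-0.565,0.6],"dr":[0,0,0.259],"jaw":1}]}}

```text
t: 9.05
eef_pos: [537.1, 243.0, 131.4]
tcp_rot: [-180.0, 0.0, 5.8]
wrist_force: [0.4, -0.2, 0.7]
finger_gap: 93.6
```

```bash
python3 - <<'E'
from h import *
s=snap('scene','g1')
rows([([538,245,60],down(5)),([538,245,12],down(5))],0)
E
```

```text
{"dp": [0.003, -0.009, 0.36], "dr": [0.0, -0.001, 0.009], "jaw": 0}
{"dp": [0.003, -0.009, 0.6], "dr": [0.0, -0.001, 0.009], "jaw": 0}
now 9.1 [537.5 243.2 132. ] [-1.7998e+02 -6.0000e-02  5.7800e+00] [ 0.69 -0.38  0.79] 93.9
```

View pics/g1.png

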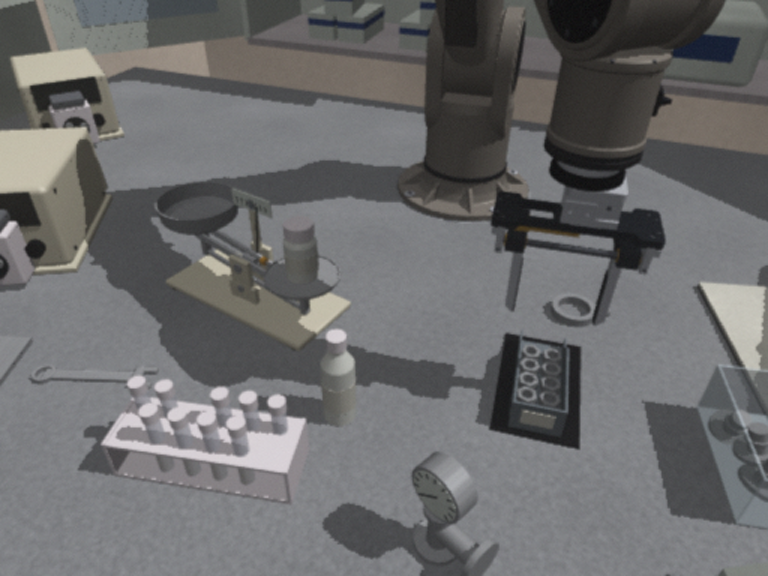

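{"name": "step_arm", "arguments": {"deltas": [{"dp":[0.003,-0.009,0.15],"dr":[0,0,0.009],"jaw":1},{"dp":[0.003,-0.009,0.3],"dr":[0,0,0.009],"jaw":1},{"dp":[0.003,-0.009,0.43],"dr":[0,0,0.009],"jaw":1},{"dp":[0.003,-0.009,0.52],"dr":[0,0,0.009],"jaw":1},{"dp":[0.003,-0.009,0.58],"dr":[0,0,0.009],"jaw":1},{"dp":[0.003,-0.009,0.597],"dr":[0,0,0.009],"jaw":1},{"dp":[0.003,-0.009,0.597],"dr":[0,0,0.009],"jaw":1}]}}

```text
t: 9.8
eef_pos: [537.7, 245.3, 12.2]
tcp_rot: [-180.0, -0.0, 4.9]
wrist_force: [-0.7, 0.4, 0.1]
finger_gap: 94.1
```

```bash
python3 - <<'E'
from h import *
rows([([538,245,12.5],down(5))],0)
E
```

```text
{"dp": [0.001, 0.002, -0.001], "dr": [0.0, -0.001, -0.001], "jaw": 0}
now 9.8 [537.7 245.3  12.2] [-1.7998e+02 -5.0000e-02  4.9400e+00] [-0.72  0.42  0.15] 94.1
```

{"name": "step_arm", "arguments": {"deltas": [{"dp":[0,0,0],"dr":[0,0,0],"jaw":0.7},{"dp":[0,0,0],"dr":[0,0,0],"jaw":0.65},{"dp":[0,0,0],"dr":[0,0,0],"jaw":0.6},{"dp":[0,0,0],"dr":[0,0,0],"jaw":0.55},{"dp":[0,0,0],"dr":[0,0,0],"jaw":0.55},{"dp":[0,0,0],"dr":[0,0,0],"jaw":0.55}], "squeeze": 30}}

```text
t: 10.4
eef_pos: [537.4, 245.3, 11.9]
tcp_rot: [-180.0, -0.0, 4.9]
wrist_force: [-1.9, -1.1, 6.3]
finger_gap: 64.6
```

{"name": "step_arm", "arguments": {"deltas": [{"dp":[0,0,0],"dr":[0,0,0],"jaw":0.55},{"dp":[0,0,-0.01],"dr":[0,0,0],"jaw":0.55},{"dp":[0,0,-0.035],"dr":[0,0,0],"jaw":0.55},{"dp":[0,0,-0.08],"dr":[0,0,0],"jaw":0.55},{"dp":[0,0,-0.13],"dr":[0,0,0],"jaw":0.55},{"dp":[0,0,-0.18],"dr":[0,0,0],"jaw":0.55},{"dp":[0,0,-0.22],"dr":[0,0,0],"jaw":0.55},{"dp":[0,0,-0.24],"dr":[0,0,0],"jaw":0.55},{"dp":[0,0,-0.25],"dr":[0,0,0],"jaw":0.55}]}}

```text
t: 11.3
eef_pos: [537.3, 245.2, 62.1]
tcp_rot: [-180.0, -0.0, 4.9]
wrist_force: [0.8, -0.1, -5.4]
finger_gap: 65.2
```

```bash
python3 - <<'E'
from h import *
s=snap('scene','g2'); snap('top','g2t')
im=cv2.imread('pics/raw_g2.png')[170:290,300:420]; cv2.imwrite('pics/g2z.png',cv2.resize(im,None,fx=5,fy=5,interpolation=2))
rows([([538,245,12.5],down(5))],0)
E
```

```text
{"dp": [0.004, 0.001, 0.246], "dr": [0.0, 0.0, -0.001], "jaw": 0}
now 11.4 [537.2 245.1  61.6] [ 1.80e+02 -1.00e-02  4.93e+00] [ 0.13 -0.47 -4.67] 64.6
```

View pics/g2z.png

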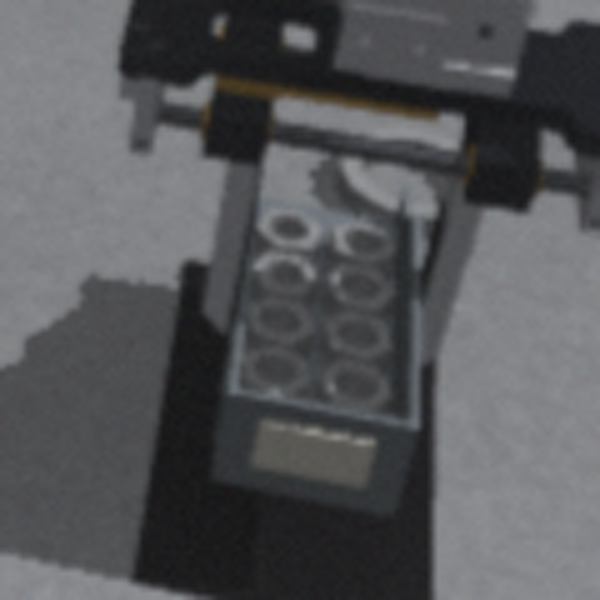

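View pics/g2t.png

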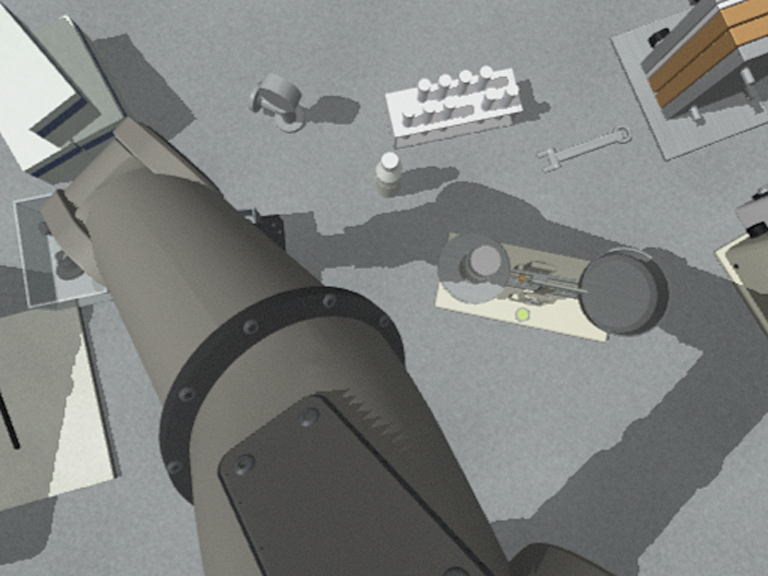

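{"name": "step_arm", "arguments": {"deltas": [{"dp":[0,0,-0.025],"dr":[0,0,0],"jaw":0.55},{"dp":[0,0,-0.085],"dr":[0,0,0],"jaw":0.55},{"dp":[0,0,-0.175],"dr":[0,0,0],"jaw":0.55},{"dp":[0,0,-0.285],"dr":[0,0,0],"jaw":0.55},{"dp":[0,0,-0.405],"dr":[0,0,0],"jaw":0.55},{"dp":[0,0,-0.525],"dr":[0,0,0],"jaw":0.55},{"dp":[0,0,-0.635],"dr":[0,0,0],"jaw":0.55},{"dp":[0,0.02,-0.725],"dr":[0,0,0],"jaw":0.55},{"dp":[0,0.06,-0.785],"dr":[0,0,0],"jaw":0.55},{"dp":[0,0.12,-0.815],"dr":[0,0,0],"jaw":0.55}]}}

```text
t: 12.4
eef_pos: [539.3, 221.2, 225.9]
tcp_rot: [-180.0, -0.1, 5.0]
wrist_force: [0.2, 0.2, -5.1]
finger_gap: 65.0
```

{"name": "step_arm", "arguments": {"deltas": [{"dp":[0,0.08,0],"dr":[0,0,0.005],"jaw":0.55},{"dp":[0.01,0.18,0],"dr":[0,0,0.015],"jaw":0.55},{"dp":[0.02,0.3,0],"dr":[0,0,0.025],"jaw":0.55},{"dp":[0.035,0.44,0],"dr":[0,0,0.04],"jaw":0.55},{"dp":[0.05,0.58,0],"dr":[0,0,0.055],"jaw":0.55},{"dp":[0.07,0.72,0],"dr":[0,0,0.07],"jaw":0.55},{"dp":[0.09,0.86,0],"dr":[0,0,0.085],"jaw":0.55},{"dp":[0.11,1.0,0],"dr":[0,0,0.1],"jaw":0.55}]}}

```text
t: 13.2
eef_pos: [577.9, 20.8, 223.5]
tcp_rot: [180.0, 0.1, -4.2]
wrist_force: [-0.2, 0.5, -4.7]
finger_gap: 65.0
```

```bash
cat >> h.py <<'E'
DISH=np.array([473.6,-317.3]); 
def pour(tilt,off=25,zlip=162,yaw=-13,dy=0):
    Rt=down(yaw,tilt); a=np.radians(yaw)
    lip=np.array([DISH[0]+off*np.cos(a)-dy*np.sin(a),DISH[1]+off*np.sin(a)+dy*np.cos(a),zlip])
    return lip-Rt.apply([-90,0,6]),Rt
E
python3 - <<'E'
from h import *
P,Rt=pour(0); print(P)
rows([([P[0],P[1],225],Rt)],0)
E
```

```text
[ 585.65255745 -343.16937125  168.        ]
{"dp": [0.173, 1.812, -0.007], "dr": [0.0, 0.001, 0.097], "jaw": 0}
now 13.2 [577.9  20.8 223.5] [ 1.7997e+02  8.0000e-02 -4.2300e+00] [-0.2   0.52 -4.73] 65.0
```

{"name": "step_arm", "arguments": {"deltas": [{"dp":[0.015,0.14,0],"dr":[0,0,0.012],"jaw":0.55},{"dp":[0.03,0.28,0],"dr":[0,0,0.024],"jaw":0.55},{"dp":[0.045,0.42,0],"dr":[0,0,0.036],"jaw":0.55},{"dp":[0.06,0.56,0],"dr":[0,0,0.048],"jaw":0.55},{"dp":[0.075,0.7,0],"dr":[0,0,0.06],"jaw":0.55},{"dp":[0.09,0.84,0],"dr":[0,0,0.072],"jaw":0.55},{"dp":[0.1,0.98,0],"dr":[0,0,0.08],"jaw":0.55}]}}

```text
t: 13.9
eef_pos: [583.2, -175.9, 223.4]
tcp_rot: [180.0, 0.1, -11.4]
wrist_force: [0.8, 0.2, -4.6]
finger_gap: 65.0
```

```bash
python3 - <<'E'
from h import *
P,Rt=pour(0)
rows([([P[0],P[1],225],Rt)],0)
E
```

```text
{"dp": [0.178, 0.817, -0.008], "dr": [0.0, 0.001, 0.017], "jaw": 0}
now 13.9 [ 583.2 -175.9  223.4] [ 1.7999e+02  9.0000e-02 -1.1430e+01] [ 0.77  0.16 -4.63] 65.0
```

{"name": "step_arm", "arguments": {"deltas": [{"dp":[0.03,0.14,0],"dr":[0,0,0.005],"jaw":0.55},{"dp":[0.06,0.28,0],"dr":[0,0,0.01],"jaw":0.55},{"dp":[0.09,0.41,0],"dr":[0,0,0.015],"jaw":0.55},{"dp":[0.115,0.53,0],"dr":[0,0,0.017],"jaw":0.55},{"dp":[0.138,0.63,0],"dr":[0,0,0.017],"jaw":0.55},{"dp":[0.155,0.71,0],"dr":[0,0,0.017],"jaw":0.55},{"dp":[0.168,0.77,0],"dr":[0,0,0.017],"jaw":0.55},{"dp":[0.176,0.805,0],"dr":[0,0,0.017],"jaw":0.55},{"dp":[0.178,0.817,0],"dr":[0,0,0.017],"jaw":0.55}]}}

```text
t: 14.8
eef_pos: [587.4, -340.6, 224.3]
tcp_rot: [-180.0, 0.0, -12.8]
wrist_force: [-0.5, -0.2, -4.9]
finger_gap: 65.0
```

```bash
python3 - <<'E'
from h import *
s=snap('scene','q1')
t=snap('top','q1t')
rows([pour(x) for x in (0,6,10)],0.55)
E
```

```text
{"dp": [-0.006, 0.019, 0.282], "dr": [0.0, 0.0, 0.003], "jaw": 0.55}
{"dp": [-0.011, 0.019, 0.235], "dr": [0.0, 0.067, 0.003], "jaw": 0.55}
{"dp": [-0.018, 0.019, 0.204], "dr": [0.0, 0.111, 0.003], "jaw": 0.55}
now 14.9 [ 587.6 -339.7  224.4] [-1.7998e+02  1.0000e-02 -1.2760e+01] [-0.24 -0.42 -4.56] 64.7
```

View pics/q1.png

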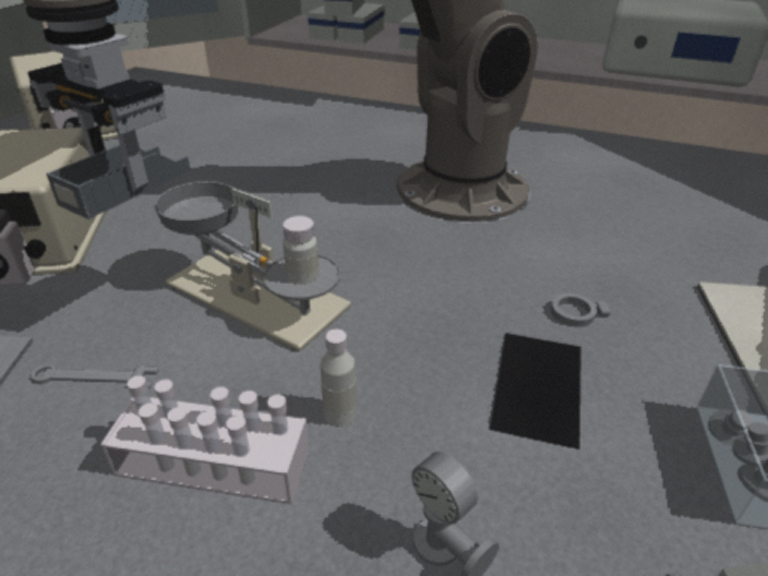

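View pics/q1t.png

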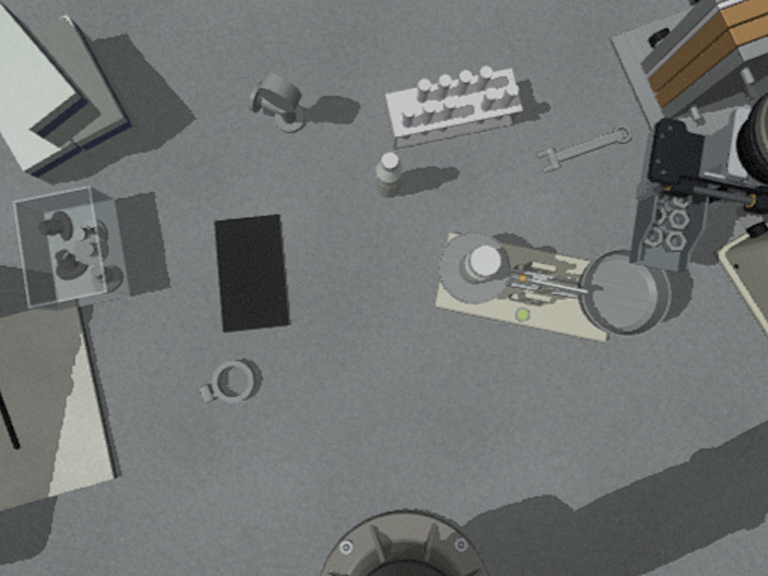

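```bash
python3 - <<'E'
from h import *
s=imaging.snapshot('scene'); t=imaging.snapshot('top')
print(ray(s,110/1.5,197/1.5,10),ray(s,65/1.5,262/1.5,10),ray(t,718/1.5,253/1.5,10))
for z in (80,120,160): print(z,ray(s,90/1.5,133/1.5,z),ray(s,105/1.5,190/1.5,z))
st=manip.get_state(); Rt=R.from_euler('xyz',st['tcp_rot'],degrees=True)
for v in ([-90,32.5,6],[-90,-32.5,6]):
    print(np.array(proj(t,st['eef_pos']+Rt.apply(v)))*1.5, np.array(proj(s,st['eef_pos']+Rt.apply(v)))*1.5)
E
python3 - <<'E'
import cv2
im=cv2.imread('pics/raw_q1t.png')[50:290,380:512]; cv2.imwrite('pics/q1tz.png',cv2.resize(im,None,fx=2.5,fy=2.5,interpolation=2))
im=cv2.imread('pics/raw_q1.png')[0:200,0:200]; cv2.imwrite('pics/q1z.png',cv2.resize(im,None,fx=3,fy=3,interpolation=2))
E
```

```text
[ 332.34177573 -658.30064697   10.        ] [ 549.43506909 -564.6145183    10.        ] [ 549.52693577 -542.97316166   10.        ]
80 [ 209.65281578 -797.88540761   80.        ] [ 411.61409343 -576.61377838   80.        ]
120 [ 282.6863529  -715.89642079  120.        ] [ 468.73043864 -512.06389191  120.        ]
160 [ 355.71989003 -633.90743397  160.        ] [ 525.84678385 -447.51400544  160.        ]
[677.2461231  272.83083722] [161.77837381 156.24037242]
[627.42008896 262.56625116] [191.83857507 167.02718453]
```

View pics/q1tz.png

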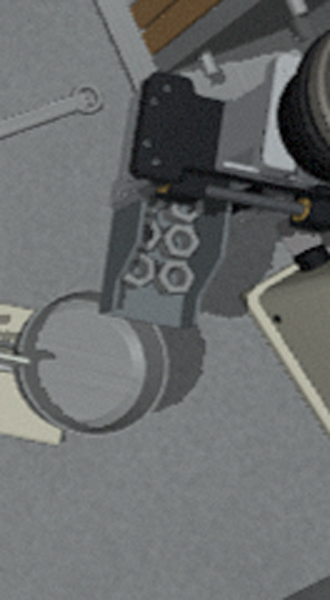

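View pics/q1z.png

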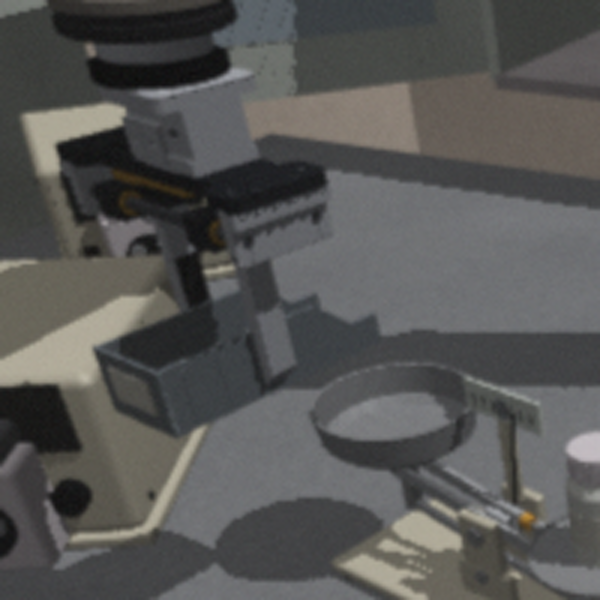

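{"name": "step_arm", "arguments": {"deltas": [{"dp":[-0.003,0.01,0.03],"dr":[0,0,0.003],"jaw":0.55},{"dp":[-0.006,0.015,0.09],"dr":[0,0,0.003],"jaw":0.55},{"dp":[-0.006,0.015,0.16],"dr":[0,0,0.003],"jaw":0.55},{"dp":[-0.006,0.015,0.21],"dr":[0,0.015,0.003],"jaw":0.55},{"dp":[-0.008,0.015,0.23],"dr":[0,0.035,0.003],"jaw":0.55},{"dp":[-0.01,0.015,0.235],"dr":[0,0.055,0.003],"jaw":0.55},{"dp":[-0.011,0.015,0.235],"dr":[0,0.067,0.003],"jaw":0.55},{"dp":[-0.011,0.015,0.235],"dr":[0,0.067,0.003],"jaw":0.55}]}}

```text
t: 15.8
eef_pos: [583.8, -342.6, 176.8]
tcp_rot: [-180.0, -6.0, -13.1]
wrist_force: [0.4, -0.1, -4.0]
finger_gap: 65.0
```

```bash
cat > look.py <<'E'
from h import *
import sys
n=sys.argv[1]
s=imaging.snapshot('scene'); t=imaging.snapshot('top')
a=cv2.cvtColor(s['frame'],cv2.COLOR_RGB2BGR); b=cv2.cvtColor(t['frame'],cv2.COLOR_RGB2BGR)
cv2.imwrite(f'pics/raw_{n}.png',a); cv2.imwrite(f'pics/raw_{n}t.png',b)
q=cv2.imread('pics/raw_q1.png')
f=6
g=lambda im,u0,v0,u1,v1:cv2.resize(cv2.GaussianBlur(cv2.cvtColor(im,6),(3,3),0)[v0:v1,u0:u1],None,fx=f,fy=f,interpolation=2)
T=g(q,185,140,218,188); W=g(a,178,125,226,195)
r=cv2.matchTemplate(W,T,cv2.TM_CCOEFF_NORMED); _,sc,_,l=cv2.minMaxLoc(r)
dv=(l[1]/f-15); du=l[0]/f-7
p0=proj(s,[519,-115,130])[1]; k=p0-proj(s,[519,-115,131])[1]
print('cap shift px',round(du,2),round(dv,2),'score',round(sc,3),'rise mm',round(-dv/k,1),'beam est',round(-0.15+(-dv/k)/105,3))
A=cv2.resize(a[60:220,60:240],None,fx=2.6,fy=2.6,interpolation=2); B=cv2.resize(b[110:250,380:500],None,fx=2.6,fy=2.6,interpolation=2)
h=max(A.shape[0],B.shape[0]); P=lambda x:cv2.copyMakeBorder(x,0,h-x.shape[0],0,0,cv2.BORDER_CONSTANT)
cv2.imwrite(f'pics/{n}.png',np.hstack([P(A),P(B)]))
st=manip.get_state(); Rt=R.from_euler('xyz',st['tcp_rot'],degrees=True)
tilt=np.degrees(np.arcsin(Rt.apply([1,0,0])[2])); lip=st['eef_pos']+Rt.apply([-90,0,6])
print('tilt',round(tilt,2),'lip',lip.round(1))
rows([pour(float(x)) for x in sys.argv[2:]],0.55)
E
python3 look.py q2 8 10 11 12 13
```

```text
cap shift px 0.0 0.0 score 1.0 rise mm -0.0 beam est -0.15
tilt 6.0 lip [ 498.  -322.6  162. ]
{"dp": [-0.001, 0.001, -0.016], "dr": [0.0, 0.022, -0.001], "jaw": 0.55}
{"dp": [-0.003, 0.001, -0.031], "dr": [0.0, 0.044, -0.001], "jaw": 0.55}
{"dp": [-0.004, 0.001, -0.039], "dr": [0.0, 0.056, -0.001], "jaw": 0.55}
{"dp": [-0.006, 0.001, -0.047], "dr": [0.0, 0.067, -0.001], "jaw": 0.55}
{"dp": [-0.007, 0.001, -0.055], "dr": [0.0, 0.078, -0.001], "jaw": 0.55}
now 15.9 [ 584.6 -342.7  177.4] [-179.98   -6.    -13.06] [ 0.07  0.22 -5.14] 64.7
```

View pics/q2.png

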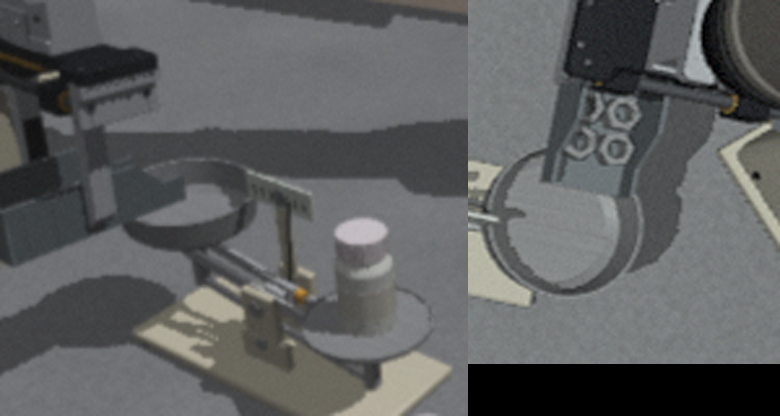

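{"name": "step_arm", "arguments": {"deltas": [{"dp":[-0.001,-0.01,-0.008],"dr":[0,0.011,0],"jaw":0.55},{"dp":[-0.001,-0.02,-0.016],"dr":[0,0.022,0],"jaw":0.55},{"dp":[-0.002,-0.025,-0.024],"dr":[0,0.033,0],"jaw":0.55},{"dp":[-0.003,-0.025,-0.031],"dr":[0,0.044,0],"jaw":0.55},{"dp":[-0.004,-0.025,-0.039],"dr":[0,0.056,0],"jaw":0.55},{"dp":[-0.006,-0.025,-0.047],"dr":[0,0.067,0],"jaw":0.55},{"dp":[-0.007,-0.025,-0.051],"dr":[0,0.072,0],"jaw":0.55},{"dp":[-0.007,-0.025,-0.055],"dr":[0,0.078,0],"jaw":0.55},{"dp":[-0.007,-0.025,-0.055],"dr":[0,0.078,0],"jaw":0.55},{"dp":[-0.007,-0.025,-0.055],"dr":[0,0.078,0],"jaw":0.55}]}}

```text
t: 16.9
eef_pos: [583.3, -337.2, 188.3]
tcp_rot: [-180.0, -13.0, -13.1]
wrist_force: [-0.0, -0.8, -4.7]
finger_gap: 64.7
```

```bash
sed -i 's/rows(\[pour(float(x))/rows([pour(float(x),dy=5)/' look.py; python3 look.py q3 13.5 14 14.5 15 15.5
```

```text
cap shift px 0.0 0.0 score 1.0 rise mm -0.0 beam est -0.15
tilt 13.04 lip [ 499.3 -317.6  162. ]
{"dp": [-0.001, 0.002, -0.004], "dr": [0.0, 0.005, -0.001], "jaw": 0.55}
{"dp": [-0.001, 0.002, -0.008], "dr": [0.0, 0.011, -0.001], "jaw": 0.55}
{"dp": [-0.002, 0.002, -0.011], "dr": [0.0, 0.016, -0.001], "jaw": 0.55}
{"dp": [-0.002, 0.002, -0.015], "dr": [0.0, 0.022, -0.001], "jaw": 0.55}
{"dp": [-0.002, 0.002, -0.019], "dr": [0.0, 0.027, -0.001], "jaw": 0.55}
now 17.0 [ 583.4 -337.1  188.2] [-179.97  -13.04  -13.06] [ 0.69  0.76 -4.69] 64.6
```

View pics/q3.png

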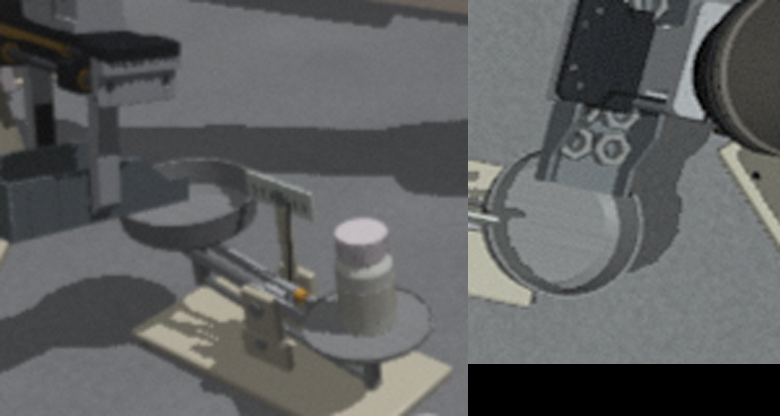

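{"name": "step_arm", "arguments": {"deltas": [{"dp":[-0.001,0,-0.004],"dr":[0,0.0055,0],"jaw":0.55},{"dp":[-0.001,0,-0.008],"dr":[0,0.011,0],"jaw":0.55},{"dp":[-0.001,0,-0.008],"dr":[0,0.011,0],"jaw":0.55},{"dp":[-0.001,0,-0.008],"dr":[0,0.011,0],"jaw":0.55},{"dp":[-0.001,0,-0.008],"dr":[0,0.011,0],"jaw":0.55},{"dp":[-0.001,0,-0.008],"dr":[0,0.011,0],"jaw":0.55}]}}

```text
t: 17.6
eef_pos: [582.8, -337.1, 189.8]
tcp_rot: [-180.0, -14.0, -13.1]
wrist_force: [-0.1, -0.0, -4.5]
finger_gap: 64.6
```

```bash
python3 look.py q4 14.5 15 
```

```text
cap shift px 0.0 0.0 score 1.0 rise mm -0.0 beam est -0.15
tilt 14.04 lip [ 499.2 -317.7  162.1]
{"dp": [0.0, 0.001, -0.003], "dr": [0.0, 0.005, -0.001], "jaw": 0.55}
{"dp": [-0.001, 0.001, -0.007], "dr": [0.0, 0.011, -0.001], "jaw": 0.55}
now 17.7 [ 582.8 -337.1  189.7] [-179.98  -14.04  -13.06] [ 0.26  0.82 -4.14] 64.6
```

View pics/q4.png

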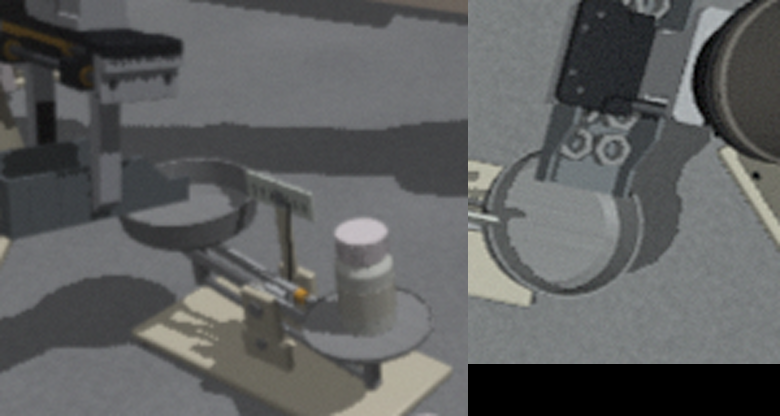

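{"name": "step_arm", "arguments": {"deltas": [{"dp":[0,0,-0.0035],"dr":[0,0.0055,0],"jaw":0.55},{"dp":[0,0,-0.0035],"dr":[0,0.0055,0],"jaw":0.55},{"dp":[0,0,-0.0035],"dr":[0,0.0055,0],"jaw":0.55},{"dp":[0,0,-0.0035],"dr":[0,0.0055,0],"jaw":0.55},{"dp":[0,0,-0.0035],"dr":[0,0.0055,0],"jaw":0.55}]}}

```text
t: 18.2
eef_pos: [582.6, -337.1, 190.5]
tcp_rot: [-180.0, -14.5, -13.1]
wrist_force: [0.7, -0.4, -4.0]
finger_gap: 64.8
```

```bash
python3 look.py q5 15 
```

```text
cap shift px 0.0 0.0 score 1.0 rise mm -0.0 beam est -0.15
tilt 14.53 lip [ 499.2 -317.7  162.1]
{"dp": [-0.001, 0.001, -0.003], "dr": [0.0, 0.005, -0.001], "jaw": 0.55}
now 18.3 [ 582.6 -337.1  190.5] [-179.98  -14.53  -13.06] [-0.98 -0.23 -3.79] 64.9
```

View pics/q5.png

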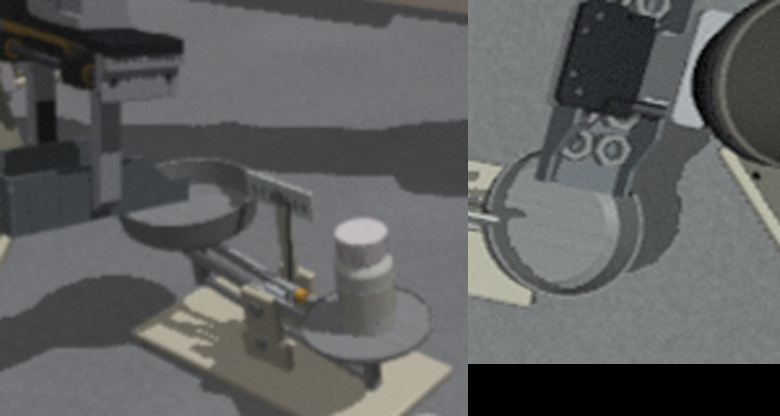

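{"name": "step_arm", "arguments": {"deltas": [{"dp":[0,0,-0.0035],"dr":[0,0.0055,0],"jaw":0.55},{"dp":[0,0,-0.0035],"dr":[0,0.0055,0],"jaw":0.55},{"dp":[0,0,-0.0035],"dr":[0,0.0055,0],"jaw":0.55},{"dp":[0,0,-0.0035],"dr":[0,0.0055,0],"jaw":0.55},{"dp":[0,0,-0.0035],"dr":[0,0.0055,0],"jaw":0.55}]}}

```text
t: 18.8
eef_pos: [582.4, -337.0, 191.1]
tcp_rot: [-180.0, -15.0, -13.1]
wrist_force: [-0.6, 0.1, -4.1]
finger_gap: 64.9
```

```bash
python3 look.py q6 15.5 
```

```text
cap shift px 0.0 0.0 score 1.0 rise mm -0.0 beam est -0.15
tilt 15.03 lip [ 499.3 -317.7  162. ]
{"dp": [-0.001, 0.001, -0.004], "dr": [0.0, 0.005, -0.001], "jaw": 0.55}
now 18.9 [ 582.4 -337.   191.2] [-179.98  -15.03  -13.06] [ 0.27 -0.53 -4.59] 64.5
```

View pics/q6.png

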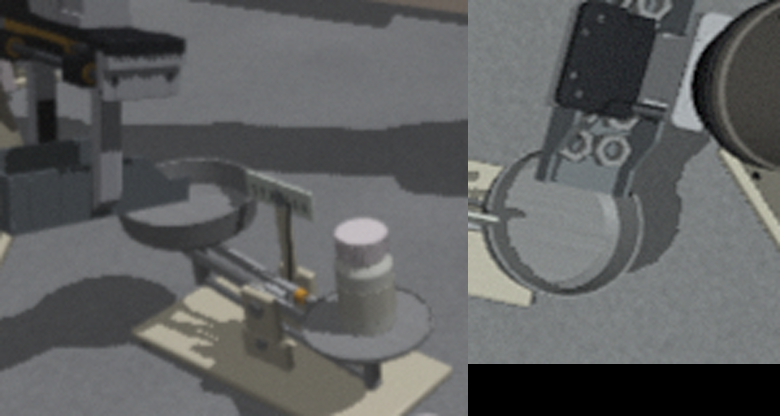

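{"name": "step_arm", "arguments": {"deltas": [{"dp":[0,0,-0.0035],"dr":[0,0.0055,0],"jaw":0.55},{"dp":[0,0,-0.0035],"dr":[0,0.0055,0],"jaw":0.55},{"dp":[0,0,-0.0035],"dr":[0,0.0055,0],"jaw":0.55},{"dp":[0,0,-0.0035],"dr":[0,0.0055,0],"jaw":0.55},{"dp":[0,0,-0.0035],"dr":[0,0.0055,0],"jaw":0.55}]}}

```text
t: 19.4
eef_pos: [582.2, -337.0, 191.8]
tcp_rot: [-180.0, -15.5, -13.1]
wrist_force: [-0.0, -0.1, -4.7]
finger_gap: 65.1
```

```bash
python3 look.py q7 16 
```

```text
cap shift px 0.0 0.0 score 1.0 rise mm -0.0 beam est -0.15
tilt 15.52 lip [ 499.3 -317.7  162. ]
{"dp": [-0.001, 0.001, -0.004], "dr": [0.0, 0.005, -0.001], "jaw": 0.55}
now 19.5 [ 582.2 -336.9  191.8] [-179.98  -15.52  -13.06] [-0.    0.03 -5.37] 65.4
```

View pics/q7.png

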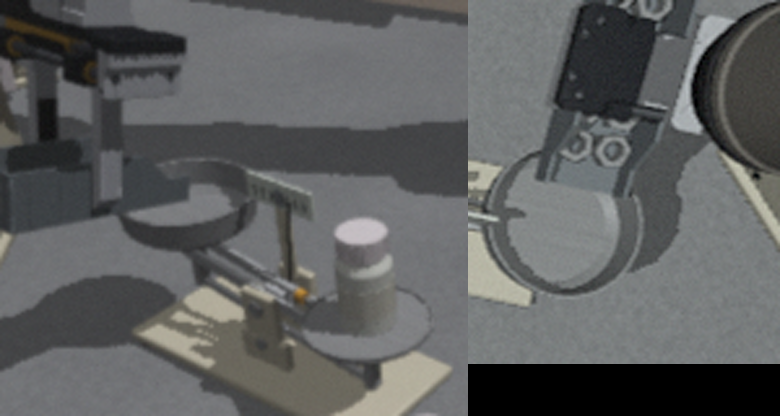

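{"name": "step_arm", "arguments": {"deltas": [{"dp":[0,0,-0.0035],"dr":[0,0.0055,0],"jaw":0.55},{"dp":[0,0,-0.0035],"dr":[0,0.0055,0],"jaw":0.55},{"dp":[0,0,-0.0035],"dr":[0,0.0055,0],"jaw":0.55},{"dp":[0,0,-0.0035],"dr":[0,0.0055,0],"jaw":0.55},{"dp":[0,0,-0.0035],"dr":[0,0.0055,0],"jaw":0.55}]}}

```text
t: 20.0
eef_pos: [582.1, -336.9, 192.5]
tcp_rot: [-180.0, -16.0, -13.1]
wrist_force: [-0.1, -0.2, -4.6]
finger_gap: 64.8
```

```bash
python3 look.py q8 16.5 
```

```text
cap shift px 0.0 0.0 score 1.0 rise mm -0.0 beam est -0.15
tilt 16.02 lip [ 499.4 -317.7  161.9]
{"dp": [-0.001, 0.001, -0.005], "dr": [0.0, 0.005, -0.001], "jaw": 0.55}
now 20.1 [ 582.  -336.9  192.5] [-179.98  -16.02  -13.07] [-0.13 -0.47 -5.3 ] 65.0
```

View pics/q8.png

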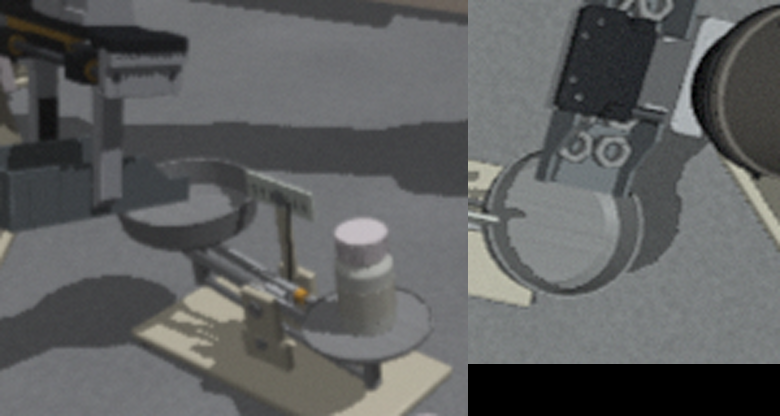

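{"name": "step_arm", "arguments": {"deltas": [{"dp":[0,0,-0.0035],"dr":[0,0.0055,0],"jaw":0.55},{"dp":[0,0,-0.0035],"dr":[0,0.0055,0],"jaw":0.55},{"dp":[0,0,-0.0035],"dr":[0,0.0055,0],"jaw":0.55},{"dp":[0,0,-0.0035],"dr":[0,0.0055,0],"jaw":0.55},{"dp":[0,0,-0.0035],"dr":[0,0.0055,0],"jaw":0.55}]}}

```text
t: 20.6
eef_pos: [581.9, -336.9, 193.2]
tcp_rot: [-180.0, -16.5, -13.1]
wrist_force: [-0.5, 0.2, -5.0]
finger_gap: 64.8
```

```bash
python3 look.py q9 17 
```

```text
cap shift px 0.0 0.0 score 1.0 rise mm -0.0 beam est -0.15
tilt 16.51 lip [ 499.5 -317.8  161.8]
{"dp": [-0.002, 0.001, -0.005], "dr": [0.0, 0.005, -0.001], "jaw": 0.55}
now 20.7 [ 581.9 -336.9  193.2] [-179.98  -16.51  -13.06] [-0.66 -0.86 -5.06] 65.0
```

View pics/q9.png

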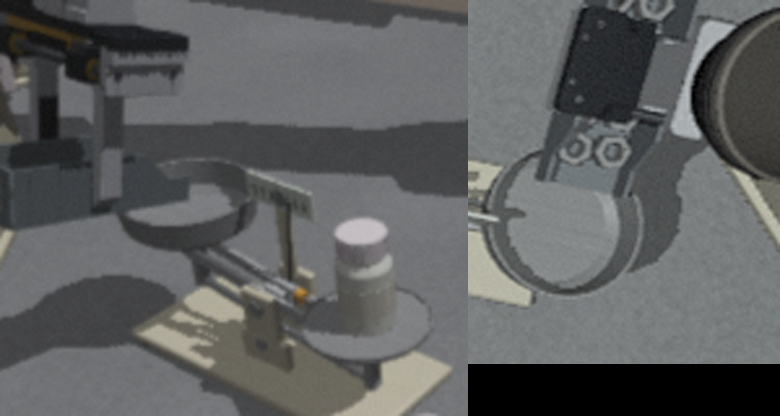

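{"name": "step_arm", "arguments": {"deltas": [{"dp":[0,0,-0.0035],"dr":[0,0.0055,0],"jaw":0.55},{"dp":[0,0,-0.0035],"dr":[0,0.0055,0],"jaw":0.55},{"dp":[0,0,-0.0035],"dr":[0,0.0055,0],"jaw":0.55},{"dp":[0,0,-0.0035],"dr":[0,0.0055,0],"jaw":0.55},{"dp":[0,0,-0.0035],"dr":[0,0.0055,0],"jaw":0.55}]}}

```text
t: 21.2
eef_pos: [581.7, -336.9, 193.8]
tcp_rot: [-180.0, -17.0, -13.1]
wrist_force: [0.9, -0.7, -4.1]
finger_gap: 64.8
```

```bash
python3 look.py q10 17.5 
```

```text
cap shift px 0.0 0.0 score 1.0 rise mm -0.0 beam est -0.15
tilt 17.01 lip [ 499.6 -317.8  161.8]
{"dp": [-0.002, 0.002, -0.005], "dr": [0.0, 0.005, -0.001], "jaw": 0.55}
now 21.3 [ 581.7 -336.8  193.9] [-179.98  -17.01  -13.06] [-0.52 -0.92 -4.87] 64.6
```

View pics/q10.png

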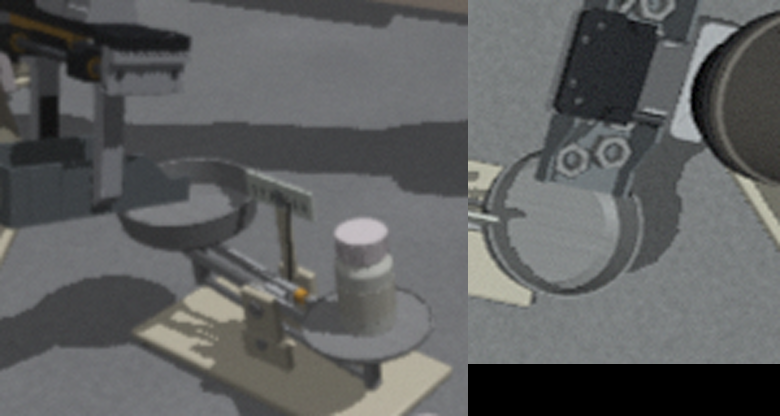

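{"name": "step_arm", "arguments": {"deltas": [{"dp":[0,0,0],"dr":[0,0,0],"jaw":0.55},{"dp":[0,0,0],"dr":[0,0,0],"jaw":0.55},{"dp":[0,0,0],"dr":[0,0,0],"jaw":0.55},{"dp":[0,0,0],"dr":[0,0,0],"jaw":0.55},{"dp":[0,0,0],"dr":[0,0,0],"jaw":0.55}]}}

```text
t: 21.8
eef_pos: [581.7, -336.8, 193.8]
tcp_rot: [-180.0, -17.0, -13.1]
wrist_force: [-0.1, 0.4, -3.6]
finger_gap: 64.6
```

```bash
python3 look.py q11 17.5 
```

```text
cap shift px 0.0 0.0 score 1.0 rise mm -0.0 beam est -0.15
tilt 17.01 lip [ 499.5 -317.8  161.8]
{"dp": [-0.002, 0.001, -0.005], "dr": [0.0, 0.005, -0.001], "jaw": 0.55}
now 21.9 [ 581.7 -336.8  193.9] [-179.98  -17.01  -13.06] [-0.59 -0.22 -4.86] 64.8
```

View pics/q11.png

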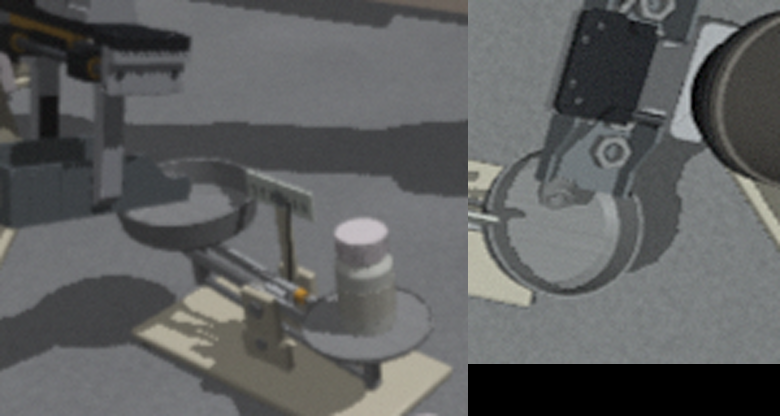

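{"name": "step_arm", "arguments": {"deltas": [{"dp":[0,0,0],"dr":[0,0,0],"jaw":0.55},{"dp":[0,0,-0.0035],"dr":[0,0.0055,0],"jaw":0.55},{"dp":[0,0,-0.0035],"dr":[0,0.0055,0],"jaw":0.55},{"dp":[0,0,-0.0035],"dr":[0,0.0055,0],"jaw":0.55},{"dp":[0,0,-0.0035],"dr":[0,0.0055,0],"jaw":0.55}]}}

```text
t: 22.4
eef_pos: [581.4, -336.8, 194.5]
tcp_rot: [-180.0, -17.5, -13.1]
wrist_force: [-0.5, -0.0, -4.6]
finger_gap: 64.9
```

```bash
python3 look.py q12 18 
```

```text
cap shift px 0.0 0.0 score 1.0 rise mm -0.0 beam est -0.15
tilt 17.51 lip [ 499.6 -317.8  161.7]
{"dp": [-0.002, 0.001, -0.006], "dr": [0.0, 0.005, -0.001], "jaw": 0.55}
now 22.5 [ 581.5 -336.8  194.5] [-179.99  -17.51  -13.06] [ 1.   -0.15 -5.12] 65.0
```

View pics/q12.png

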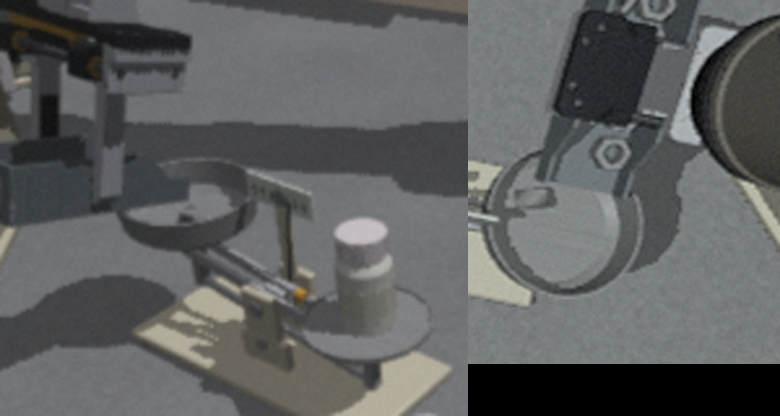

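{"name": "step_arm", "arguments": {"deltas": [{"dp":[0,0,-0.0035],"dr":[0,0.0055,0],"jaw":0.55},{"dp":[0,0,-0.0035],"dr":[0,0.0055,0],"jaw":0.55},{"dp":[0,0,-0.0035],"dr":[0,0.0055,0],"jaw":0.55},{"dp":[0,0,-0.0035],"dr":[0,0.0055,0],"jaw":0.55},{"dp":[0,0,-0.0035],"dr":[0,0.0055,0],"jaw":0.55}]}}

```text
t: 23.0
eef_pos: [581.3, -336.7, 195.2]
tcp_rot: [-180.0, -18.0, -13.1]
wrist_force: [0.3, -0.3, -4.9]
finger_gap: 65.0
```

```bash
python3 look.py q13 18.5 
```

```text
cap shift px 0.0 0.0 score 1.0 rise mm -0.0 beam est -0.15
tilt 18.0 lip [ 499.7 -317.8  161.7]
{"dp": [-0.002, 0.002, -0.006], "dr": [0.0, 0.006, -0.001], "jaw": 0.55}
now 23.1 [ 581.3 -336.7  195.2] [-179.98  -18.    -13.06] [-0.12  0.73 -4.03] 64.8
```

View pics/q13.png

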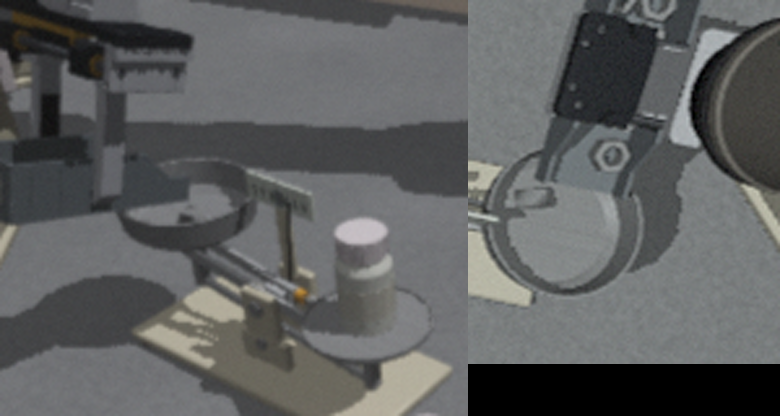

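{"name": "step_arm", "arguments": {"deltas": [{"dp":[0,0,0],"dr":[0,0,0],"jaw":0.55},{"dp":[0,0,0],"dr":[0,0,0],"jaw":0.55},{"dp":[0,0,0],"dr":[0,0,0],"jaw":0.55},{"dp":[0,0,0],"dr":[0,0,0],"jaw":0.55},{"dp":[0,0,0],"dr":[0,0,0],"jaw":0.55}]}}

```text
t: 23.6
eef_pos: [581.3, -336.7, 195.2]
tcp_rot: [-180.0, -18.0, -13.1]
wrist_force: [-0.2, 0.5, -4.8]
finger_gap: 64.8
```

```bash
python3 look.py q14 18.5 
```

```text
cap shift px 0.0 0.0 score 1.0 rise mm -0.0 beam est -0.15
tilt 18.0 lip [ 499.7 -317.9  161.7]
{"dp": [-0.002, 0.001, -0.006], "dr": [0.0, 0.006, -0.001], "jaw": 0.55}
now 23.7 [ 581.2 -336.8  195.2] [-179.98  -18.    -13.07] [ 0.64 -0.38 -4.39] 64.9
```

View pics/q14.png

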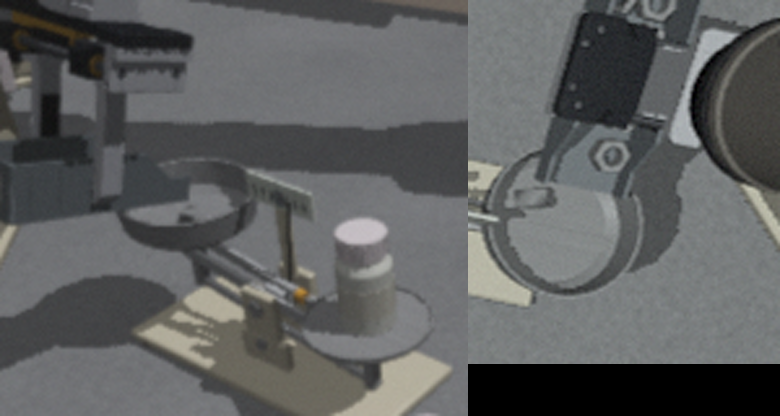

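Stuck; tilt more.

{"name": "step_arm", "arguments": {"deltas": [{"dp":[0,0,-0.0035],"dr":[0,0.0055,0],"jaw":0.55},{"dp":[0,0,-0.0035],"dr":[0,0.0055,0],"jaw":0.55},{"dp":[0,0,-0.0035],"dr":[0,0.0055,0],"jaw":0.55},{"dp":[0,0,-0.0035],"dr":[0,0.0055,0],"jaw":0.55},{"dp":[0,0,-0.0035],"dr":[0,0.0055,0],"jaw":0.55}]}}

```text
t: 24.2
eef_pos: [581.1, -336.7, 195.9]
tcp_rot: [-180.0, -18.5, -13.1]
wrist_force: [-0.0, -0.0, -4.4]
finger_gap: 64.9
```

```bash
python3 look.py q15 18.5 
```

```text
cap shift px 0.0 0.0 score 1.0 rise mm -0.0 beam est -0.15
tilt 18.49 lip [ 499.8 -317.8  161.6]
{"dp": [-0.002, 0.001, -0.003], "dr": [0.0, 0.0, -0.001], "jaw": 0.55}
now 24.3 [ 581.1 -336.7  195.8] [-179.98  -18.49  -13.06] [ 0.31  0.51 -4.44] 65.0
```

View pics/q15.png

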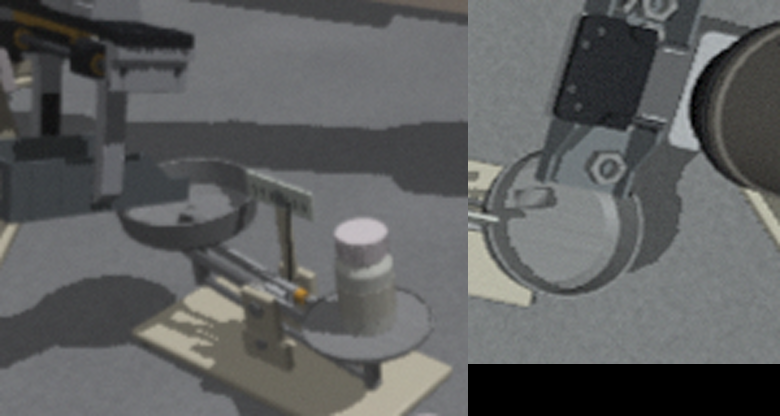

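Sliding; hold.

{"name": "step_arm", "arguments": {"deltas": [{"dp":[0,0,0],"dr":[0,0,0],"jaw":0.55},{"dp":[0,0,0],"dr":[0,0,0],"jaw":0.55},{"dp":[0,0,0],"dr":[0,0,0],"jaw":0.55},{"dp":[0,0,0],"dr":[0,0,0],"jaw":0.55},{"dp":[0,0,0],"dr":[0,0,0],"jaw":0.55},{"dp":[0,0,0],"dr":[0,0,0],"jaw":0.55}]}}

```text
t: 24.9
eef_pos: [581.1, -336.7, 195.9]
tcp_rot: [-180.0, -18.5, -13.1]
wrist_force: [0.7, 0.1, -4.5]
finger_gap: 64.8
```

```bash
python3 look.py q16 18.5 
```

```text
cap shift px 0.0 0.0 score 1.0 rise mm -0.0 beam est -0.15
tilt 18.5 lip [ 499.8 -317.8  161.6]
{"dp": [-0.002, 0.001, -0.003], "dr": [0.0, 0.0, -0.001], "jaw": 0.55}
now 25.0 [ 581.1 -336.7  195.9] [-179.98  -18.5   -13.07] [ 0.06  0.2  -3.59] 64.8
```

View pics/q16.png

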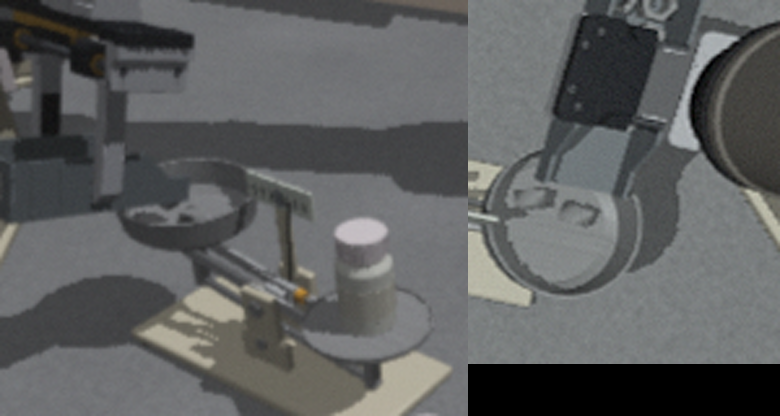

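{"name": "step_arm", "arguments": {"deltas": [{"dp":[0,0,-0.0035],"dr":[0,0.0055,0],"jaw":0.55},{"dp":[0,0,-0.0035],"dr":[0,0.0055,0],"jaw":0.55},{"dp":[0,0,-0.0035],"dr":[0,0.0055,0],"jaw":0.55},{"dp":[0,0,-0.0035],"dr":[0,0.0055,0],"jaw":0.55},{"dp":[0,0,-0.0035],"dr":[0,0.0055,0],"jaw":0.55}]}}

```text
t: 25.5
eef_pos: [580.9, -336.6, 196.5]
tcp_rot: [-180.0, -19.0, -13.1]
wrist_force: [0.4, 0.3, -5.2]
finger_gap: 65.0
```

```bash
python3 look.py q17 19 
```

```text
cap shift px 0.0 -1.33 score 0.998 rise mm 3.4 beam est -0.118
tilt 18.99 lip [ 499.9 -317.8  161.5]
{"dp": [-0.003, 0.002, -0.003], "dr": [0.0, 0.0, -0.001], "jaw": 0.55}
now 25.6 [ 580.9 -336.6  196.5] [-179.98  -18.99  -13.06] [-0.24 -0.02 -4.69] 64.8
```

View pics/q17.png

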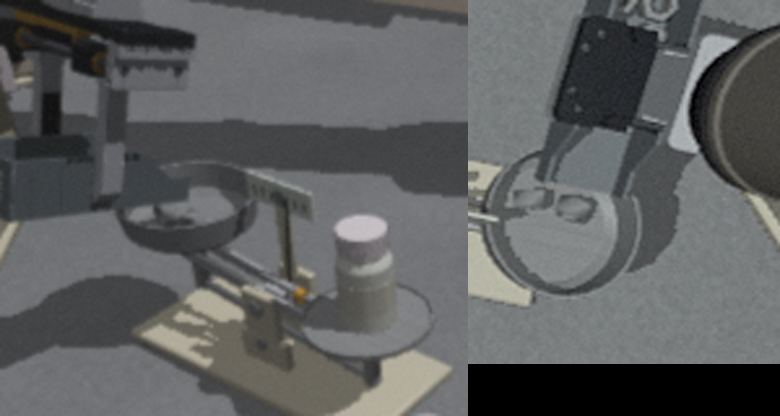

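{"name": "step_arm", "arguments": {"deltas": [{"dp":[0,0,-0.0035],"dr":[0,0.0055,0],"jaw":0.55},{"dp":[0,0,-0.0035],"dr":[0,0.0055,0],"jaw":0.55},{"dp":[0,0,-0.0035],"dr":[0,0.0055,0],"jaw":0.55},{"dp":[0,0,-0.0035],"dr":[0,0.0055,0],"jaw":0.55},{"dp":[0,0,-0.0035],"dr":[0,0.0055,0],"jaw":0.55}]}}

```text
t: 26.1
eef_pos: [580.6, -336.6, 197.2]
tcp_rot: [-180.0, -19.5, -13.1]
wrist_force: [1.5, -0.5, -4.1]
finger_gap: 65.0
```

```bash
python3 look.py q18 19.5 
```

```text
cap shift px 0.0 -1.83 score 0.998 rise mm 4.7 beam est -0.105
tilt 19.48 lip [ 499.9 -317.9  161.5]
{"dp": [-0.003, 0.001, -0.004], "dr": [0.0, 0.0, -0.001], "jaw": 0.55}
now 26.2 [ 580.6 -336.6  197.2] [-179.98  -19.48  -13.06] [ 0.22 -0.55 -4.08] 64.9
```

View pics/q18.png

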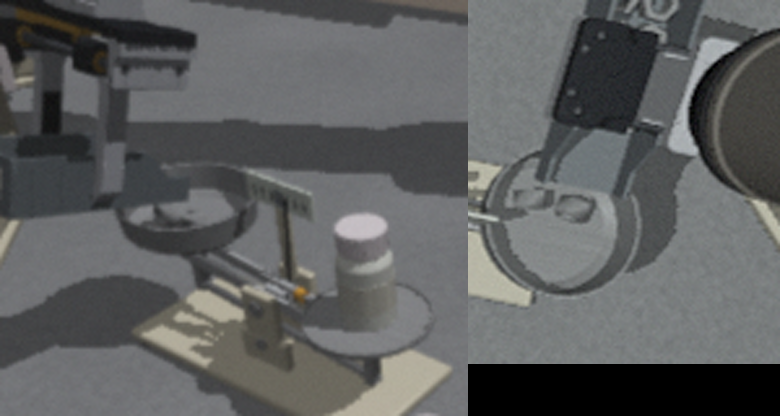

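{"name": "step_arm", "arguments": {"deltas": [{"dp":[0,0,-0.0035],"dr":[0,0.0055,0],"jaw":0.55},{"dp":[0,0,-0.0035],"dr":[0,0.0055,0],"jaw":0.55},{"dp":[0,0,-0.0035],"dr":[0,0.0055,0],"jaw":0.55},{"dp":[0,0,-0.0035],"dr":[0,0.0055,0],"jaw":0.55},{"dp":[0,0,-0.0035],"dr":[0,0.0055,0],"jaw":0.55}]}}

```text
t: 26.7
eef_pos: [580.4, -336.5, 197.8]
tcp_rot: [-180.0, -20.0, -13.1]
wrist_force: [-0.3, -0.5, -4.5]
finger_gap: 65.1
```

```bash
python3 look.py q19 20 
```

```text
cap shift px 0.0 -2.0 score 0.997 rise mm 5.1 beam est -0.101
tilt 19.98 lip [ 500.  -317.9  161.5]
{"dp": [-0.003, 0.002, -0.004], "dr": [0.0, 0.0, -0.001], "jaw": 0.55}
now 26.8 [ 580.4 -336.5  197.8] [-179.98  -19.98  -13.06] [ 0.01 -0.25 -4.78] 64.6
```

View pics/q19.png

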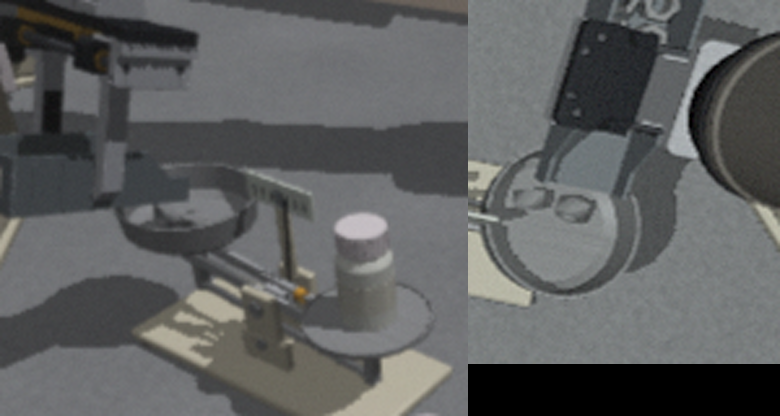

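{"name": "step_arm", "arguments": {"deltas": [{"dp":[0,0,-0.0035],"dr":[0,0.0055,0],"jaw":0.55},{"dp":[0,0,-0.0035],"dr":[0,0.0055,0],"jaw":0.55},{"dp":[0,0,-0.0035],"dr":[0,0.0055,0],"jaw":0.55},{"dp":[0,0,-0.0035],"dr":[0,0.0055,0],"jaw":0.55},{"dp":[0,0,-0.0035],"dr":[0,0.0055,0],"jaw":0.55}]}}

```text
t: 27.3
eef_pos: [580.2, -336.5, 198.5]
tcp_rot: [-180.0, -20.5, -13.1]
wrist_force: [0.3, 0.3, -4.2]
finger_gap: 64.8
```

```bash
python3 look.py q20 20.5 
```

```text
cap shift px 0.0 -2.0 score 0.997 rise mm 5.1 beam est -0.101
tilt 20.47 lip [ 500.1 -317.9  161.4]
{"dp": [-0.003, 0.001, -0.005], "dr": [0.0, 0.0, -0.001], "jaw": 0.55}
now 27.4 [ 580.2 -336.5  198.5] [-179.98  -20.47  -13.06] [-0.53 -0.3  -3.12] 64.7
```

View pics/q20.png

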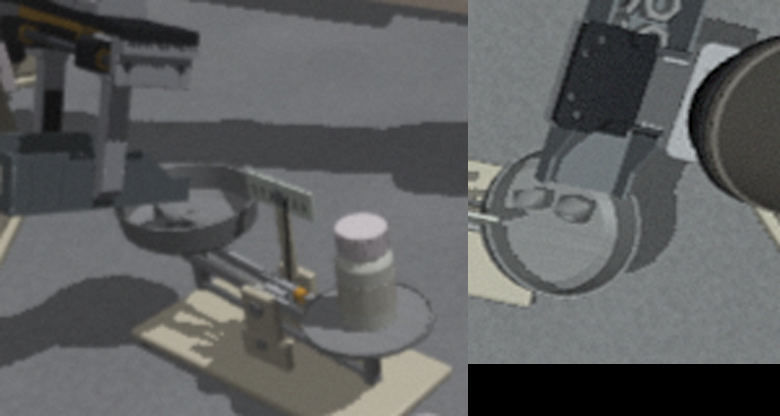

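{"name": "step_arm", "arguments": {"deltas": [{"dp":[0,0,-0.0035],"dr":[0,0.0055,0],"jaw":0.55},{"dp":[0,0,-0.0035],"dr":[0,0.0055,0],"jaw":0.55},{"dp":[0,0,-0.0035],"dr":[0,0.0055,0],"jaw":0.55},{"dp":[0,0,-0.0035],"dr":[0,0.0055,0],"jaw":0.55},{"dp":[0,0,-0.0035],"dr":[0,0.0055,0],"jaw":0.55}]}}

```text
t: 27.9
eef_pos: [580.0, -336.4, 199.2]
tcp_rot: [-180.0, -21.0, -13.1]
wrist_force: [0.2, -0.3, -3.7]
finger_gap: 65.1
```

```bash
python3 look.py q21 21 
```

```text
cap shift px 0.0 -2.0 score 0.997 rise mm 5.1 beam est -0.101
tilt 20.97 lip [ 500.2 -317.9  161.3]
{"dp": [-0.004, 0.001, -0.005], "dr": [0.0, 0.0, -0.001], "jaw": 0.55}
now 28.0 [ 579.9 -336.4  199.1] [-179.98  -20.97  -13.07] [-1.13 -1.19 -3.75] 64.8
```

View pics/q21.png

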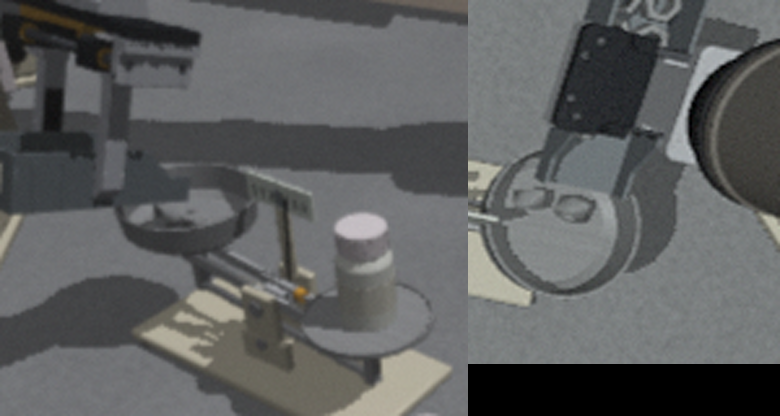

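{"name": "step_arm", "arguments": {"deltas": [{"dp":[0,0,-0.0035],"dr":[0,0.0055,0],"jaw":0.55},{"dp":[0,0,-0.0035],"dr":[0,0.0055,0],"jaw":0.55},{"dp":[0,0,-0.0035],"dr":[0,0.0055,0],"jaw":0.55},{"dp":[0,0,-0.0035],"dr":[0,0.0055,0],"jaw":0.55},{"dp":[0,0,-0.0035],"dr":[0,0.0055,0],"jaw":0.55}]}}

```text
t: 28.5
eef_pos: [579.7, -336.4, 199.8]
tcp_rot: [-180.0, -21.5, -13.1]
wrist_force: [0.3, -0.2, -4.2]
finger_gap: 64.6
```

```bash
python3 look.py q22 21.5 
```

```text
cap shift px 0.0 -2.0 score 0.997 rise mm 5.1 beam est -0.101
tilt 21.46 lip [ 500.3 -317.9  161.3]
{"dp": [-0.004, 0.002, -0.006], "dr": [0.0, 0.0, -0.001], "jaw": 0.55}
now 28.6 [ 579.7 -336.3  199.8] [-179.98  -21.46  -13.06] [ 0.34  0.49 -4.1 ] 65.1
```

View pics/q22.png

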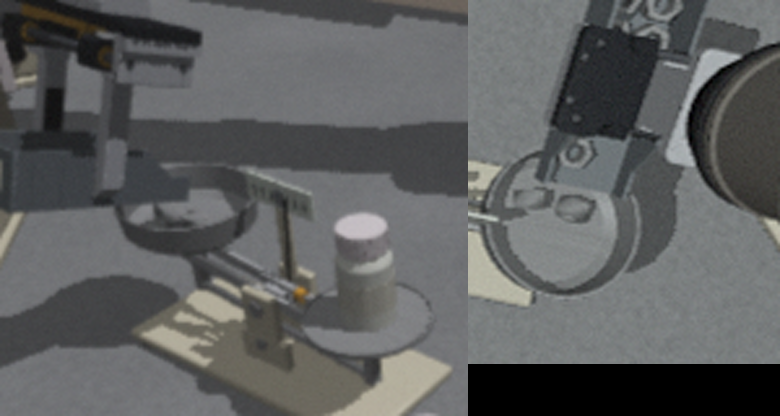

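{"name": "step_arm", "arguments": {"deltas": [{"dp":[0,0,0],"dr":[0,0,0],"jaw":0.55},{"dp":[0,0,0],"dr":[0,0,0],"jaw":0.55},{"dp":[0,0,0],"dr":[0,0,0],"jaw":0.55},{"dp":[0,0,0],"dr":[0,0,0],"jaw":0.55}]}}

```text
t: 29.0
eef_pos: [579.7, -336.4, 199.8]
tcp_rot: [-180.0, -21.5, -13.1]
wrist_force: [-0.0, -0.5, -3.8]
finger_gap: 64.7
```

```bash
python3 look.py q23 21.5 
```

```text
cap shift px 0.0 -2.5 score 0.997 rise mm 6.4 beam est -0.089
tilt 21.47 lip [ 500.3 -317.9  161.3]
{"dp": [-0.004, 0.001, -0.005], "dr": [0.0, 0.0, -0.001], "jaw": 0.55}
now 29.1 [ 579.7 -336.4  199.8] [-179.98  -21.47  -13.07] [ 0.22 -0.01 -3.44] 64.8
```

View pics/q23.png

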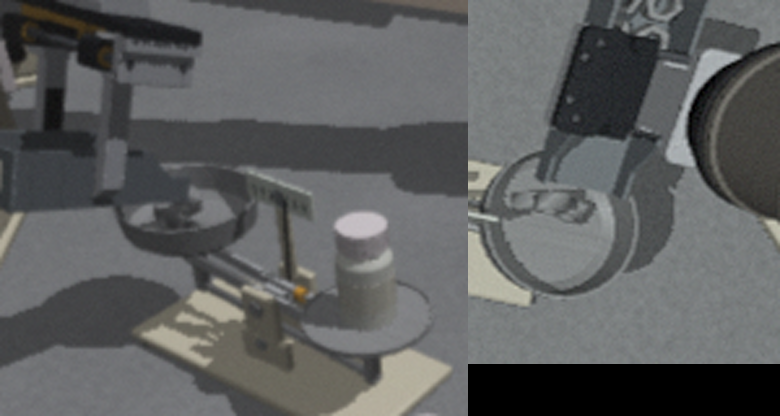

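{"name": "step_arm", "arguments": {"deltas": [{"dp":[0,0,0],"dr":[0,0,0],"jaw":0.55},{"dp":[0,0,0],"dr":[0,0,0],"jaw":0.55},{"dp":[0,0,0],"dr":[0,0,0],"jaw":0.55},{"dp":[0,0,0],"dr":[0,0,0],"jaw":0.55}]}}

```text
t: 29.5
eef_pos: [579.7, -336.4, 199.8]
tcp_rot: [-180.0, -21.5, -13.1]
wrist_force: [-0.7, 0.1, -3.9]
finger_gap: 65.1
```

```bash
python3 look.py q24 21.5 
```

```text
cap shift px 0.0 -4.17 score 0.997 rise mm 10.6 beam est -0.049
tilt 21.47 lip [ 500.2 -317.9  161.3]
{"dp": [-0.004, 0.001, -0.006], "dr": [0.0, 0.0, -0.001], "jaw": 0.55}
now 29.6 [ 579.7 -336.4  199.8] [-179.98  -21.47  -13.07] [ 0.3  -1.12 -3.13] 65.2
```

View pics/q24.png

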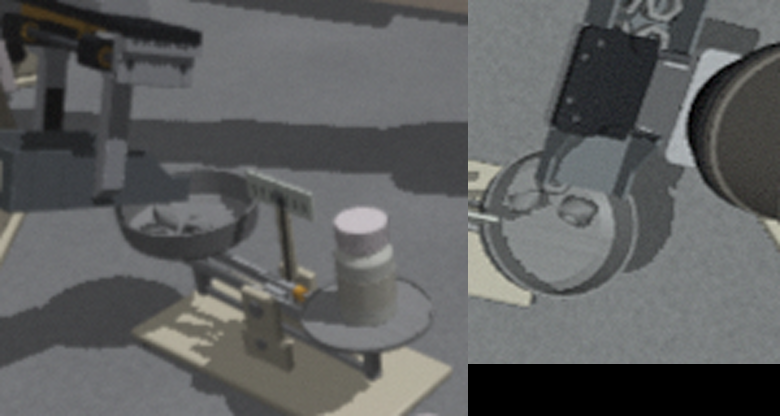

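{"name": "step_arm", "arguments": {"deltas": [{"dp":[0,0,-0.0035],"dr":[0,0.0055,0],"jaw":0.55},{"dp":[0,0,-0.0035],"dr":[0,0.0055,0],"jaw":0.55},{"dp":[0,0,-0.0035],"dr":[0,0.0055,0],"jaw":0.55},{"dp":[0,0,-0.0035],"dr":[0,0.0055,0],"jaw":0.55}]}}

```text
t: 30.0
eef_pos: [579.4, -336.4, 200.5]
tcp_rot: [-180.0, -22.0, -13.1]
wrist_force: [0.1, -0.2, -4.5]
finger_gap: 64.7
```

```bash
python3 look.py q25 21.5 
```

```text
cap shift px 0.0 -4.5 score 0.997 rise mm 11.5 beam est -0.041
tilt 21.96 lip [ 500.3 -317.9  161.2]
{"dp": [-0.004, 0.002, -0.002], "dr": [0.0, -0.005, -0.001], "jaw": 0.55}
now 30.1 [ 579.4 -336.3  200.4] [-179.98  -21.96  -13.07] [-0.42  0.18 -3.57] 65.2
```

View pics/q25.png

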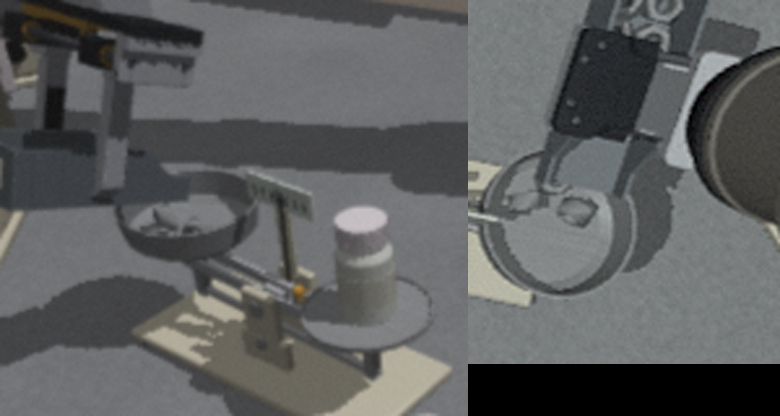

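{"name": "step_arm", "arguments": {"deltas": [{"dp":[0,0,-0.0035],"dr":[0,0.0055,0],"jaw":0.55},{"dp":[0,0,-0.0035],"dr":[0,0.0055,0],"jaw":0.55},{"dp":[0,0,-0.0035],"dr":[0,0.0055,0],"jaw":0.55},{"dp":[0,0,-0.0035],"dr":[0,0.0055,0],"jaw":0.55}]}}

```text
t: 30.5
eef_pos: [579.2, -336.3, 201.2]
tcp_rot: [-180.0, -22.5, -13.1]
wrist_force: [0.2, -0.3, -4.0]
finger_gap: 64.9
```

```bash
python3 look.py q26 21.5 
```

```text
cap shift px 0.0 -4.33 score 0.997 rise mm 11.1 beam est -0.045
tilt 22.46 lip [ 500.4 -318.   161.2]
{"dp": [-0.004, 0.001, 0.001], "dr": [0.0, -0.011, -0.001], "jaw": 0.55}
now 30.6 [ 579.2 -336.3  201.1] [-179.98  -22.46  -13.06] [ 0.61  0.77 -3.75] 64.5
```

View pics/q26.png

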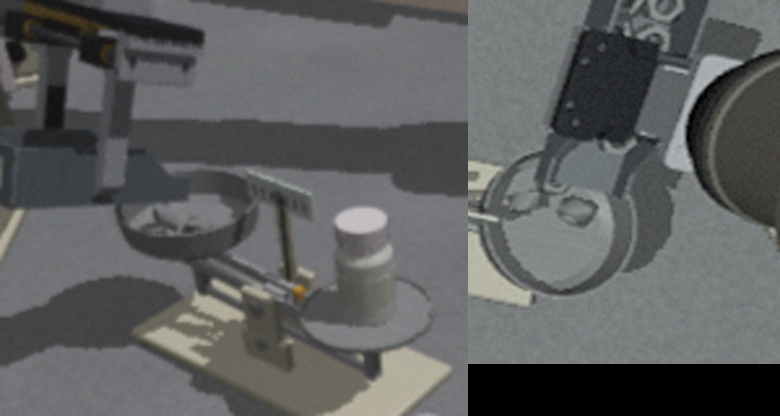

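{"name": "step_arm", "arguments": {"deltas": [{"dp":[0,0,0],"dr":[0,0,0],"jaw":0.55},{"dp":[0,0,0],"dr":[0,0,0],"jaw":0.55}]}}

```text
t: 30.8
eef_pos: [579.2, -336.2, 201.1]
tcp_rot: [-180.0, -22.5, -13.1]
wrist_force: [-0.1, -0.2, -3.4]
finger_gap: 65.1
```

```bash
python3 look.py q27 20 16 10 5 0
```

```text
cap shift px 0.0 -4.33 score 0.997 rise mm 11.1 beam est -0.045
tilt 22.45 lip [ 500.4 -318.   161.2]
{"dp": [-0.003, 0.001, 0.013], "dr": [0.0, -0.027, -0.001], "jaw": 0.55}
{"dp": [-0.004, 0.001, 0.044], "dr": [0.0, -0.072, -0.001], "jaw": 0.55}
{"dp": [-0.008, 0.001, 0.091], "dr": [0.0, -0.138, -0.001], "jaw": 0.55}
{"dp": [-0.016, 0.001, 0.13], "dr": [0.0, -0.194, -0.001], "jaw": 0.55}
{"dp": [-0.027, 0.001, 0.168], "dr": [0.0, -0.249, -0.001], "jaw": 0.55}
now 30.9 [ 579.2 -336.2  201.1] [-179.98  -22.45  -13.06] [-0.31 -0.19 -3.63] 64.6
```

View pics/q27.png

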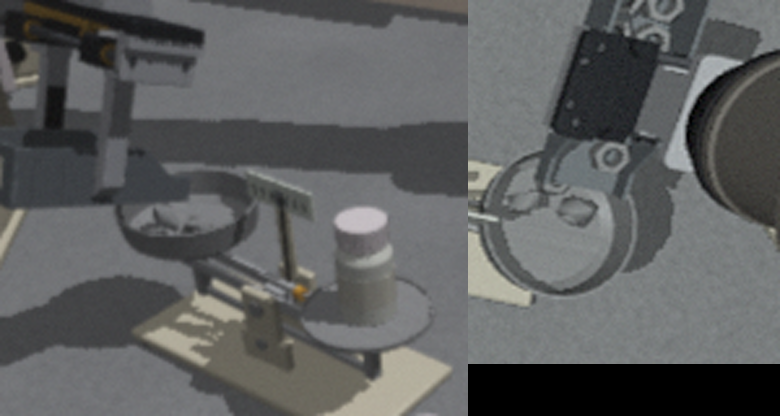

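{"name": "step_arm", "arguments": {"deltas": [{"dp":[0,0,0],"dr":[0,0,0],"jaw":0.55},{"dp":[0,0,0],"dr":[0,0,0],"jaw":0.55}]}}

```text
t: 31.1
eef_pos: [579.2, -336.3, 201.1]
tcp_rot: [-180.0, -22.5, -13.1]
wrist_force: [1.0, -0.4, -3.8]
finger_gap: 64.6
```

```bash
python3 look.py q28 20 16 10 5 0
```

```text
cap shift px 0.0 -4.33 score 0.997 rise mm 11.1 beam est -0.045
tilt 22.46 lip [ 500.4 -318.   161.2]
{"dp": [-0.003, 0.001, 0.013], "dr": [0.0, -0.027, -0.001], "jaw": 0.55}
{"dp": [-0.004, 0.001, 0.045], "dr": [0.0, -0.072, -0.001], "jaw": 0.55}
{"dp": [-0.008, 0.001, 0.092], "dr": [0.0, -0.138, -0.001], "jaw": 0.55}
{"dp": [-0.016, 0.001, 0.13], "dr": [0.0, -0.194, -0.001], "jaw": 0.55}
{"dp": [-0.027, 0.001, 0.168], "dr": [0.0, -0.25, -0.001], "jaw": 0.55}
now 31.2 [ 579.2 -336.3  201.1] [-179.98  -22.46  -13.07] [ 1.   -0.18 -3.54] 65.0
```

View pics/q28.png

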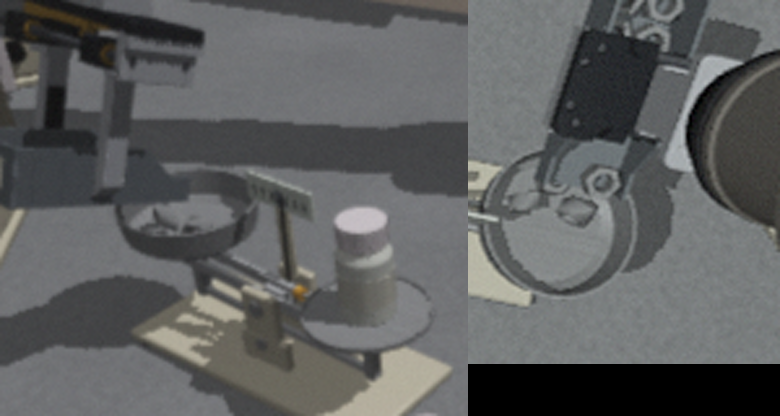

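{"name": "step_arm", "arguments": {"deltas": [{"dp":[0,0,0],"dr":[0,0,0],"jaw":0.55},{"dp":[0,0,0],"dr":[0,0,0],"jaw":0.55},{"dp":[0,0,0.007],"dr":[0,-0.014,0],"jaw":0.55},{"dp":[0,0,0.022],"dr":[0,-0.04,0],"jaw":0.55},{"dp":[0,0,0.044],"dr":[0,-0.072,0],"jaw":0.55},{"dp":[-0.003,0,0.068],"dr":[0,-0.105,0],"jaw":0.55},{"dp":[-0.006,0,0.091],"dr":[0,-0.138,0],"jaw":0.55}]}}

```text
t: 31.9
eef_pos: [585.1, -337.8, 183.9]
tcp_rot: [180.0, -9.9, -13.1]
wrist_force: [-0.4, 0.0, -4.0]
finger_gap: 64.6
```

```bash
python3 look.py q29 8 4 0
```

```text
cap shift px -0.17 -6.5 score 0.996 rise mm 16.6 beam est 0.008
tilt 9.93 lip [ 500.8 -317.5  161.8]
{"dp": [-0.007, 0.005, 0.013], "dr": [0.0, -0.021, 0.0], "jaw": 0.55}
{"dp": [-0.007, 0.005, 0.044], "dr": [0.0, -0.066, 0.0], "jaw": 0.55}
{"dp": [-0.009, 0.005, 0.076], "dr": [0.0, -0.11, 0.0], "jaw": 0.55}
now 32.0 [ 586.2 -337.2  183.2] [-179.96   -9.93  -13.01] [ 0.44  0.35 -3.87] 64.6
```

View pics/q29.png

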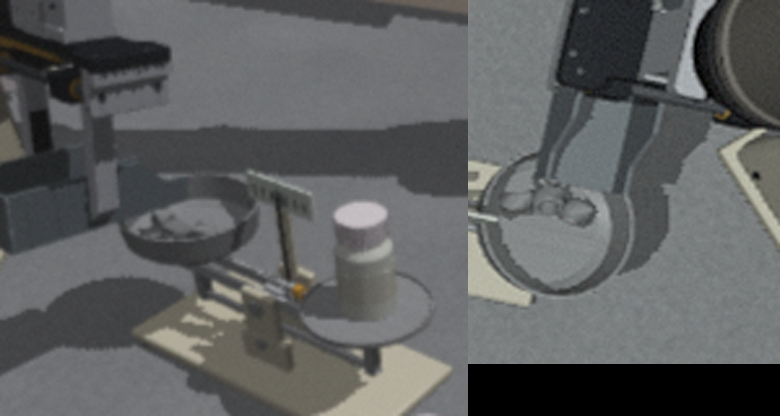

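{"name": "step_arm", "arguments": {"deltas": [{"dp":[0,0,0.01],"dr":[0,-0.021,0],"jaw":0.55},{"dp":[0,0,0.035],"dr":[0,-0.06,0],"jaw":0.55},{"dp":[0,0,0.06],"dr":[0,-0.095,0],"jaw":0.55},{"dp":[0,0,0.065],"dr":[0,-0.12,0],"jaw":0.55},{"dp":[0,0,0.065],"dr":[0,-0.13,0],"jaw":0.55},{"dp":[0,0,0.065],"dr":[0,-0.13,0],"jaw":0.55}]}}

```text
t: 32.6
eef_pos: [587.4, -338.0, 170.8]
tcp_rot: [-180.0, 1.6, -13.0]
wrist_force: [-0.5, 0.6, -3.2]
finger_gap: 64.7
```

```bash
python3 look.py q30 0; python3 - <<'E'
from h import *
st=manip.get_state(); p=st['eef_pos']
rows([([p[0],p[1],226],down(-13)),([580,20,226],down(-4)),([538,245,226],down(5))],0)
E
```

```text
cap shift px -0.17 -6.83 score 0.995 rise mm 17.4 beam est 0.016
tilt -1.6 lip [ 499.1 -317.8  167.7]
{"dp": [0.0, 0.001, 0.016], "dr": [0.0, 0.018, -0.001], "jaw": 0.55}
now 32.7 [ 586.9 -338.2  171.2] [-179.99    1.6   -13.07] [ 0.33 -0.36 -3.94] 65.0
{"dp": [-0.008, 0.0, -0.274], "dr": [0.0, 0.018, -0.001], "jaw": 0}
{"dp": [-0.446, -1.737, -0.261], "dr": [-0.002, 0.018, -0.101], "jaw": 0}
{"dp": [-0.905, -2.785, -0.248], "dr": [-0.003, 0.018, -0.201], "jaw": 0}
now 32.7 [ 586.9 -338.2  171.2] [-179.99    1.6   -13.07] [ 0.33 -0.36 -3.94] 65.0
```

View pics/q30.png

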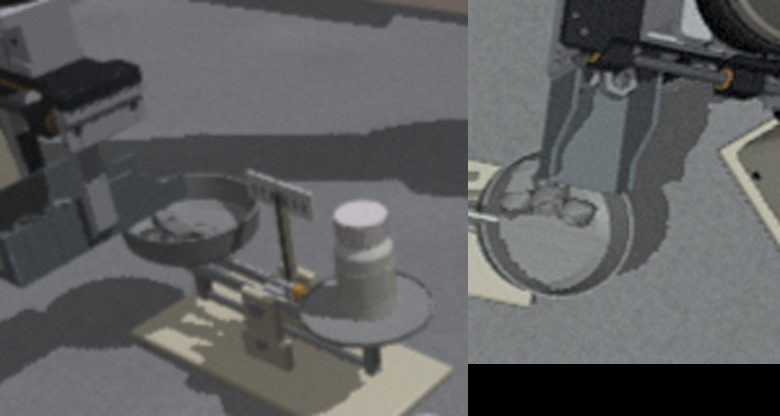

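{"name": "step_arm", "arguments": {"deltas": [{"dp":[0,0,-0.02],"dr":[0,0,0],"jaw":0.55},{"dp":[0,0,-0.07],"dr":[0,0,0],"jaw":0.55},{"dp":[0,0,-0.14],"dr":[0,0,0],"jaw":0.55},{"dp":[0,0,-0.21],"dr":[0,0,0],"jaw":0.55},{"dp":[0,0,-0.26],"dr":[0,0,0],"jaw":0.55},{"dp":[0,-0.02,-0.275],"dr":[0,0,0],"jaw":0.55},{"dp":[-0.01,-0.06,-0.28],"dr":[0,0,0],"jaw":0.55},{"dp":[-0.025,-0.12,-0.28],"dr":[0,0,-0.005],"jaw":0.55},{"dp":[-0.05,-0.21,-0.28],"dr":[0,0,-0.01],"jaw":0.55},{"dp":[-0.075,-0.32,-0.28],"dr":[0,0,-0.015],"jaw":0.55}]}}

```text
t: 33.7
eef_pos: [588.1, -270.9, 226.9]
tcp_rot: [-179.9, 1.7, -11.7]
wrist_force: [0.1, 0.8, -3.2]
finger_gap: 64.9
```

{"name": "step_arm", "arguments": {"deltas": [{"dp":[-0.03,-0.13,0],"dr":[0,0,-0.01],"jaw":0.55},{"dp":[-0.06,-0.27,0],"dr":[0,0,-0.02],"jaw":0.55},{"dp":[-0.09,-0.41,0],"dr":[0,0,-0.03],"jaw":0.55},{"dp":[-0.12,-0.55,0],"dr":[0,0,-0.04],"jaw":0.55},{"dp":[-0.15,-0.69,0],"dr":[0,0,-0.05],"jaw":0.55},{"dp":[-0.18,-0.83,0],"dr":[0,0,-0.06],"jaw":0.55},{"dp":[-0.21,-0.97,0],"dr":[0,0,-0.07],"jaw":0.55}]}}

```text
t: 34.4
eef_pos: [586.4, -71.2, 229.1]
tcp_rot: [-179.8, 1.6, -5.3]
wrist_force: [0.3, -0.1, -3.2]
finger_gap: 64.8
```

```bash
python3 - <<'E'
from h import *
rows([([537.5,245.2,226],down(4.9))],0)
E
```

```text
{"dp": [-0.388, -1.553, 0.033], "dr": [-0.004, 0.018, -0.113], "jaw": 0}
now 34.4 [586.4 -71.2 229.1] [-179.76    1.63   -5.27] [ 0.27 -0.13 -3.21] 64.8
```

{"name": "step_arm", "arguments": {"deltas": [{"dp":[-0.035,-0.14,0],"dr":[0,0.002,-0.01],"jaw":0.55},{"dp":[-0.07,-0.28,0],"dr":[-0.001,0.005,-0.02],"jaw":0.55},{"dp":[-0.105,-0.42,0.005],"dr":[-0.002,0.008,-0.03],"jaw":0.55},{"dp":[-0.14,-0.56,0.01],"dr":[-0.003,0.011,-0.04],"jaw":0.55},{"dp":[-0.175,-0.7,0.015],"dr":[-0.004,0.014,-0.05],"jaw":0.55},{"dp":[-0.21,-0.84,0.02],"dr":[-0.004,0.017,-0.06],"jaw":0.55},{"dp":[-0.24,-0.97,0.02],"dr":[-0.004,0.018,-0.07],"jaw":0.55}]}}

```text
t: 35.1
eef_pos: [555.8, 126.4, 227.2]
tcp_rot: [180.0, -0.0, 1.1]
wrist_force: [0.0, -0.2, -3.9]
finger_gap: 64.8
```

```bash
python3 - <<'E'
from h import *
rows([([537.5,245.2,226],down(4.9))],0)
E
```

```text
{"dp": [-0.081, -0.595, 0.006], "dr": [0.0, 0.0, -0.043], "jaw": 0}
now 35.1 [555.8 126.4 227.2] [ 1.7997e+02 -1.0000e-02  1.0600e+00] [ 0.03 -0.16 -3.95] 64.8
```

{"name": "step_arm", "arguments": {"deltas": [{"dp":[-0.018,-0.13,0],"dr":[0,0,-0.01],"jaw":0.55},{"dp":[-0.034,-0.25,0],"dr":[0,0,-0.02],"jaw":0.55},{"dp":[-0.048,-0.35,0],"dr":[0,0,-0.03],"jaw":0.55},{"dp":[-0.06,-0.44,0],"dr":[0,0,-0.035],"jaw":0.55},{"dp":[-0.07,-0.51,0],"dr":[0,0,-0.04],"jaw":0.55},{"dp":[-0.077,-0.56,0],"dr":[0,0,-0.043],"jaw":0.55},{"dp":[-0.081,-0.59,0],"dr":[0,0,-0.043],"jaw":0.55},{"dp":[-0.081,-0.595,0],"dr":[0,0,-0.043],"jaw":0.55},{"dp":[-0.081,-0.595,0],"dr":[0,0,-0.043],"jaw":0.55}]}}

```text
t: 36.0
eef_pos: [539.3, 241.6, 226.9]
tcp_rot: [180.0, 0.0, 4.7]
wrist_force: [0.4, -0.1, -3.8]
finger_gap: 64.8
```

```bash
python3 - <<'E'
from h import *
snap('scene','r1')
rows([([537.5,245.2,60],down(4.9)),([537.5,245.2,12.5],down(4.9))],0)
E
python3 look.py r1b 0 | head -1
```

```text
{"dp": [-0.008, -0.02, 0.835], "dr": [0.001, 0.0, -0.002], "jaw": 0}
{"dp": [-0.008, -0.021, 1.072], "dr": [0.001, 0.0, -0.002], "jaw": 0}
now 36.05 [539.4 241.4 226.9] [1.7995e+02 2.0000e-02 4.7000e+00] [ 0.2  -0.21 -3.23] 64.7
cap shift px 1.67 -8.0 score 0.605 rise mm 20.4 beam est 0.044
```

View pics/r1.png

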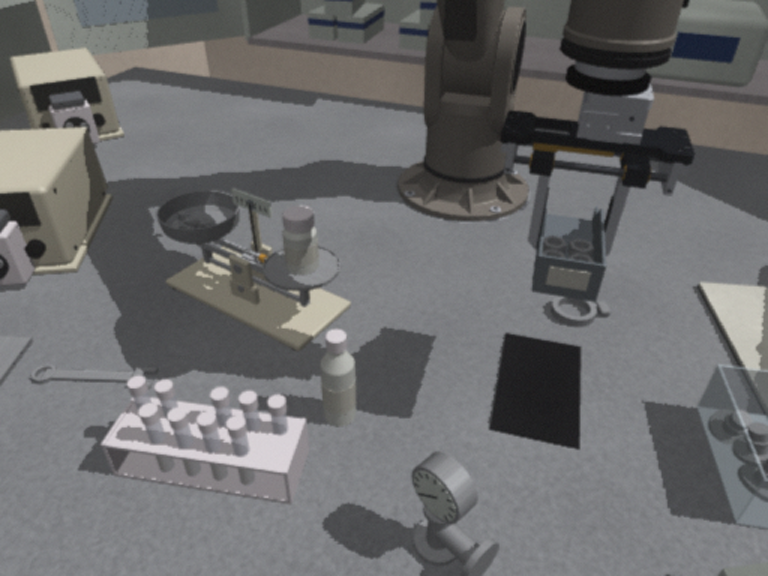

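{"name": "step_arm", "arguments": {"deltas": [{"dp":[-0.003,-0.01,0.04],"dr":[0,0,0],"jaw":0.55},{"dp":[-0.006,-0.018,0.14],"dr":[0,0,0],"jaw":0.55},{"dp":[-0.008,-0.02,0.28],"dr":[0,0,0],"jaw":0.55},{"dp":[-0.008,-0.02,0.43],"dr":[0,0,0],"jaw":0.55},{"dp":[-0.008,-0.02,0.58],"dr":[0,0,0],"jaw":0.55},{"dp":[-0.008,-0.02,0.7],"dr":[0,0,0],"jaw":0.55},{"dp":[-0.008,-0.02,0.8],"dr":[0,0,0],"jaw":0.55},{"dp":[-0.008,-0.02,0.87],"dr":[0,0,0],"jaw":0.55},{"dp":[-0.008,-0.02,0.92],"dr":[0,0,0],"jaw":0.55},{"dp":[-0.008,-0.02,0.95],"dr":[0,0,0],"jaw":0.55}]}}

```text
t: 37.15
eef_pos: [537.1, 245.9, 36.3]
tcp_rot: [180.0, 0.0, 4.8]
wrist_force: [0.3, 0.3, -3.6]
finger_gap: 64.9
```

{"name": "step_arm", "arguments": {"deltas": [{"dp":[0,0,0.03],"dr":[0,0,0],"jaw":0.55},{"dp":[0,0,0.06],"dr":[0,0,0],"jaw":0.55},{"dp":[0,0,0.085],"dr":[0,0,0],"jaw":0.55},{"dp":[0,0,0.1],"dr":[0,0,0],"jaw":0.55},{"dp":[0,0,0.11],"dr":[0,0,0],"jaw":0.55},{"dp":[0,0,0.115],"dr":[0,0,0],"jaw":0.55},{"dp":[0,0,0.115],"dr":[0,0,0],"jaw":0.55}]}}

```text
t: 37.85
eef_pos: [537.2, 245.9, 14.0]
tcp_rot: [180.0, 0.0, 4.8]
wrist_force: [-1.0, -0.1, -3.5]
finger_gap: 64.8
```

```bash
python3 - <<'E'
from h import *
snap('scene','r2')
rows([([537.5,245.2,12.5],down(4.9))],0)
E
```

```text
{"dp": [0.001, 0.004, 0.008], "dr": [0.0, 0.0, -0.002], "jaw": 0}
now 37.9 [537.2 245.9  14.1] [1.7998e+02 1.0000e-02 4.7600e+00] [-0.02 -0.02 -3.5 ] 64.6
```

View pics/r2.png

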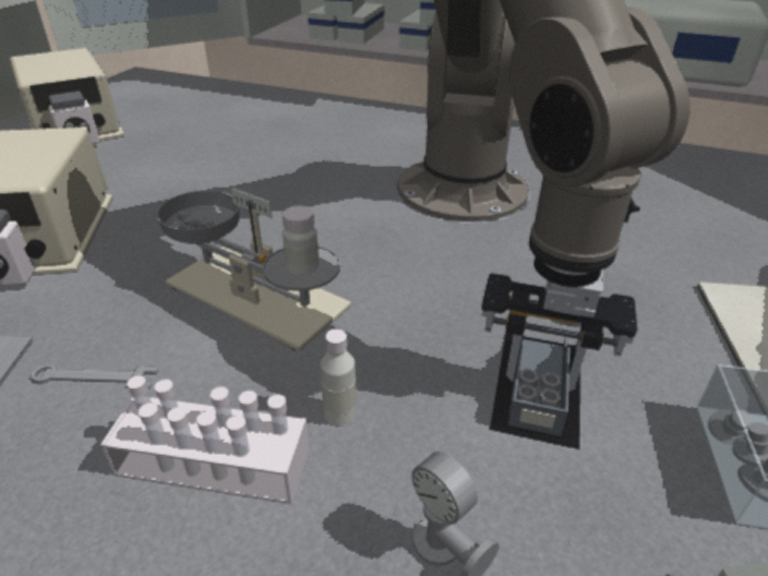

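{"name": "step_arm", "arguments": {"deltas": [{"dp":[0,0,0.004],"dr":[0,0,0],"jaw":0.55},{"dp":[0,0,0.009],"dr":[0,0,0],"jaw":0.55},{"dp":[0,0,0.009],"dr":[0,0,0],"jaw":0.55},{"dp":[0,0,0.009],"dr":[0,0,0],"jaw":0.75},{"dp":[0,0,0.009],"dr":[0,0,0],"jaw":0.85},{"dp":[0,0,0.009],"dr":[0,0,0],"jaw":1},{"dp":[0,0,0.009],"dr":[0,0,0],"jaw":1},{"dp":[0,0,0.009],"dr":[0,0,0],"jaw":1}]}}

```text
t: 38.7
eef_pos: [537.2, 245.9, 12.3]
tcp_rot: [180.0, 0.0, 4.8]
wrist_force: [-0.5, 0.6, -0.4]
finger_gap: 93.6
```

{"name": "step_arm", "arguments": {"deltas": [{"dp":[0,0,-0.03],"dr":[0,0,0],"jaw":1},{"dp":[0,0,-0.1],"dr":[0,0,0],"jaw":1},{"dp":[0,0,-0.25],"dr":[0,0,0],"jaw":1},{"dp":[0,0,-0.45],"dr":[0,0,0],"jaw":1},{"dp":[0,0,-0.65],"dr":[0,0,0],"jaw":1},{"dp":[0,0,-0.85],"dr":[0,0,0],"jaw":1},{"dp":[0,0,-1.0],"dr":[0,0,0],"jaw":1},{"dp":[0,0,-1.0],"dr":[0,0,0],"jaw":1}]}}

```text
t: 39.5
eef_pos: [538.8, 247.3, 217.8]
tcp_rot: [-179.9, -0.4, 4.8]
wrist_force: [0.3, 0.5, -0.0]
finger_gap: 94.3
```

```bash
python3 - <<'E'
from h import *
s=snap('scene','r3')
im=cv2.imread('pics/raw_r3.png'); A=cv2.resize(im[110:220,100:235],None,fx=3,fy=3,interpolation=2); B=cv2.resize(im[200:310,320:420],None,fx=3,fy=3,interpolation=2)
cv2.imwrite('pics/r3z.png',np.hstack([A,B]))
# pan-edge shift vs initial level image
print(manip.get_state()['eef_pos'].round(1))
E
```

```text
[538.  246.6 215.3]
```

View pics/r3z.png

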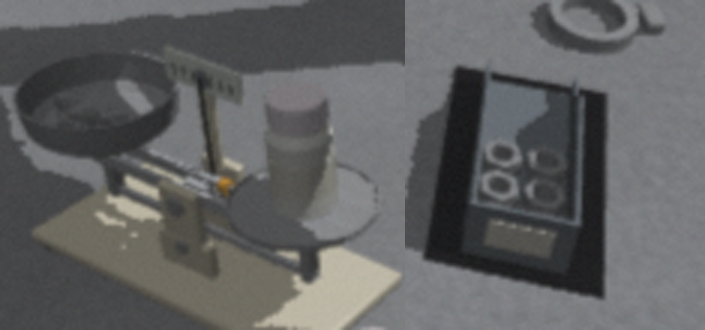

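{"name": "step_arm", "arguments": {"deltas": [{"dp":[0,-0.2,-0.2],"dr":[0,0,0],"jaw":1},{"dp":[0,-0.45,-0.3],"dr":[0,0,0],"jaw":1},{"dp":[0,-0.7,-0.3],"dr":[0,0,0],"jaw":1},{"dp":[0,-0.9,-0.3],"dr":[0,0,0],"jaw":1},{"dp":[0,-1.0,-0.3],"dr":[0,0,0],"jaw":1},{"dp":[0,-1.0,-0.3],"dr":[0,0,0],"jaw":1}]}}

```text
t: 40.15
eef_pos: [518.2, 448.6, 270.9]
tcp_rot: [-180.0, 0.2, 5.0]
wrist_force: [0.5, -0.1, 0.3]
finger_gap: 93.9
```

```bash
python3 look.py r4 0|head -1; python3 - <<'E'
import cv2
im=cv2.imread('pics/raw_r4t.png'); cv2.imwrite('pics/r4t.png',cv2.resize(im,None,fx=1.5,fy=1.5))
E
```

```text
cap shift px 8.0 -7.0 score 0.525 rise mm 17.9 beam est 0.02
```

View pics/r4.png

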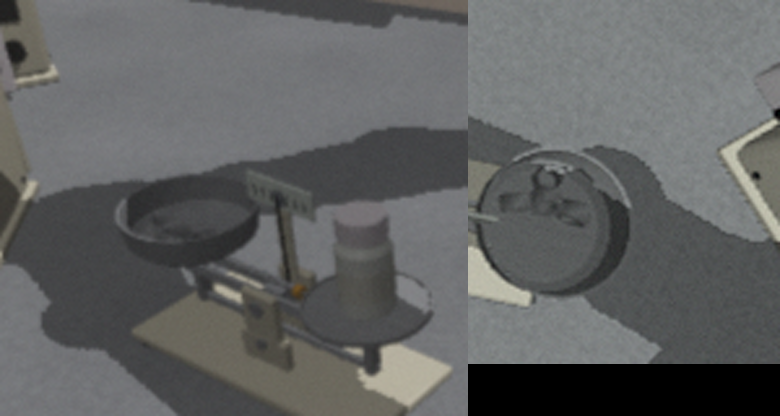

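View pics/r4t.png

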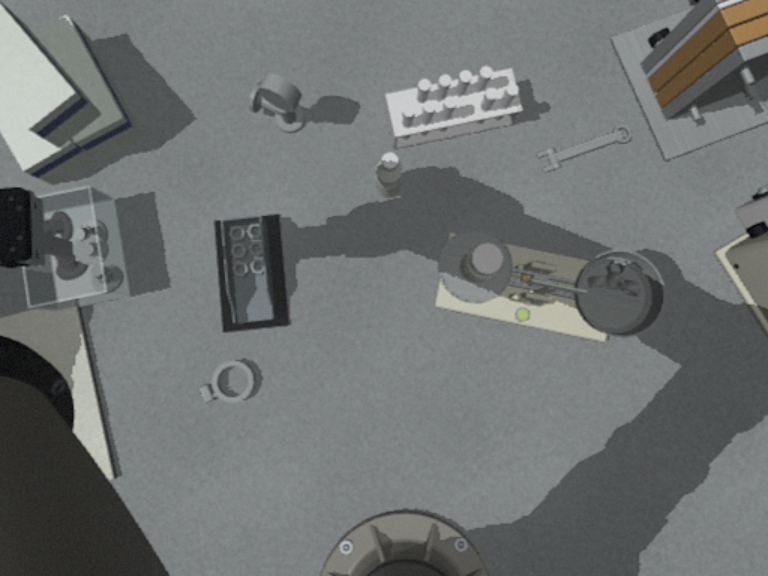

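```bash
python3 - <<'E'
import cv2,numpy as np
f=6
def g(n,u0,v0,u1,v1):
    im=cv2.imread(f'pics/raw_{n}.png',0).astype(np.float32); im=cv2.GaussianBlur(im,(3,3),0)[v0:v1,u0:u1]
    im=cv2.resize(im,None,fx=f,fy=f,interpolation=2); gy=np.abs(cv2.Sobel(im,cv2.CV_32F,0,1,ksize=5))+np.abs(cv2.Sobel(im,cv2.CV_32F,1,0,ksize=5)); return gy
# bottle cap+shoulder vs q1 (-0.15) ; scale 15.75mm = 6.17px to level
T=g('q1',186,141,216,175)
for n in ('q16','q24','q26','q30','r3','r4'):
    r=cv2.matchTemplate(g(n,184,126,218,180),T,cv2.TM_CCOEFF_NORMED);_,s,_,l=cv2.minMaxLoc(r); print('cap',n,l[0]/f-2,round(l[1]/f-15,2),round(s,2), 'beam',round(-.15+.15*-(l[1]/f-15)/6.17,3))
# dish-side reference: level scene0; dish rim left part
T=g('scene0',103,125,162,163)
for n in ('q1','q16','q30','r3','r4'):
    r=cv2.matchTemplate(g(n,101,112,164,176),T,cv2.TM_CCOEFF_NORMED);_,s,_,l=cv2.minMaxLoc(r); print('dish',n,l[0]/f-2,round(l[1]/f-13,2),round(s,2))
E
```

```text
cap q16 0.0 0.0 1.0 beam -0.15
cap q24 0.0 -4.17 0.97 beam -0.049
cap q26 0.0 -4.17 0.97 beam -0.049
cap q30 -0.16666666666666674 -6.83 0.97 beam 0.016
cap r3 0.0 -6.67 0.33 beam 0.012
cap r4 0.0 -7.0 0.47 beam 0.02
dish q1 -1.0 -5.83 0.78
dish q16 -0.8333333333333333 -5.83 0.47
dish q30 0.16666666666666652 0.17 0.69
dish r3 0.0 0.17 0.59
dish r4 0.0 0.17 0.43
```

The tilt reads about +0.01 to +0.02 rad both from the cap and from the dish rim compared with the level picture, so it is inside the band. Handing in.

```bash
python3 -c "
from h import *
print(workorder.job_done())"
```

```text
the job is handed in; nothing more can be done
None
```

I stood the squat bottle on the flat pan and poured four nuts into the dish until the balance came level. I then put the bin back on its mat and handed the job in at about 40 s of the 72 s allowed. No verdict is reported on hand-in.

- **Balance:** measured in the pictures, the tilt was about +0.01 to +0.02 rad (limit 0.045). The bottle's cap height gave this. The dish rim, compared with the first level picture, also showed the balance level to within about half a millimetre of dish height. The arm's shadow fell on the balance in the last pictures, so the image matches there were weak (scores 0.33 to 0.59). The clean reading, taken just after the pour, was +0.016.
- **Nuts:** the last top view shows four in the dish and six in the bin.
- **Bin:** it stands upright on the mat, about 8 mm from the mat's centre going by where I let go.
- **Bottle and bystanders:** the sample bottle is upright, let go within about 1 mm of where I measured the pan's centre. The tall bottle and the pipe clamp look unmoved; I judged those by eye and did not measure them.
- **Robot:** the gripper is open and well clear of everything.

Two things differed from the task text. The nuts let go at steeper angles after the first: about 17°, 18.5°, 21.5° and 22.5°. With three nuts the balance sat just outside the band, at about −0.045 to −0.05 rad, so the fourth was needed.

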